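Hang the spacer plates on the drying hook, nested

TASK

Hang the three grey spacer plates on the hook of the stand one inside the other, open fronts towards the hook's tip: first the large one, back against the rubber-faced stop, then the middle one inside its rim, then the small one inside that. Lower each onto the rod behind the upturned lip, slide it back until you feel it meet what is behind it, press it home for a moment with a push of about 10 N (never more than 20 N on the hook or on another plate), and let go. Leave the bottle, the stopper and the pen where they are.

Things in the scene. Friction and masses are not known exactly. Their poses are not given: they have to be found in the camera images.
- hook_stand: fixed steel stand, base 80 x 80 x 14 mm, origin at the centre of its underside, z up. A level 10 mm rod leaves the 16 mm post at height 165 mm (its axis) along -x. A rubber-faced stop disc, 44 mm, sits on the rod; its face looks to -x and lies anywhere from x = -36 to -68 mm: set anew each time, not reported, found by touch. It gives 1 mm per 4 N (at most 6 mm); its collar does not slip
- hook_rod (a point): point on the rod's axis, 130 mm in front of the post's axis, 165 mm high, where the upturned lip begins: from here the axis rises 8 mm over the last 7 mm towards -x (rounded, 5 mm radius). Axes as the stand's: +x points along the rod to the post
- large_plate_grip (a point): centre of the large plate's grip tab (mid thickness). Tab 20 mm wide in y, 8 mm thick in x, free on both sides; its top 21 mm above the point, the plate's full-width shoulders 24 mm below, the underside 124 mm below. x: normal to the plate, towards its flat back; y: along its width; z: up. Hung, the rod's axis lies 46 mm below the point. 
- middle_plate_grip (a point): centre of the middle plate's grip tab (mid thickness). Tab 24 mm wide in y, 8 mm thick in x, free on both sides; its top 21 mm above the point, the plate's full-width shoulders 24 mm below, the underside 117.5 mm below. x: normal to the plate, towards its flat back; y: along its width; z: up. Hung, the rod's axis lies 46 mm below the point. Nested: 8 mm to -x of the large one's
- small_plate_grip (a point): centre of the small plate's grip tab (mid thickness). Tab 28 mm wide in y, 8 mm thick in x, free on both sides; its top 21 mm above the point, the plate's full-width shoulders 24 mm below, the underside 111 mm below. x: normal to the plate, towards its flat back; y: along its width; z: up. Hung, the rod's axis lies 46 mm below the point. Nested: 8 mm to -x of the middle one's
- large_plate: large grey spacer plate, 96 mm wide, 0.11 to 0.22 kg, upright in a rack slot; origin under its centre, axes as its tab's. Back plate 8 mm thick (x 0 to 8 mm); a 4 mm wide rim on its left, right and lower edges stands out 8 mm to -x (the open front), 88 mm wide inside. Eye along x: 22 mm wide, roof an upside-down 120 degree V, tip 40 mm and lower edge 73 mm below the tab's centre
- middle_plate: middle grey spacer plate, 83 mm wide, 0.09 to 0.18 kg, built as the large one: rim 75 mm wide inside; fits the large one's rim with 2.5 mm each side. Eye along x: 22 mm wide, roof an upside-down 120 degree V, tip 40 mm and lower edge 73 mm below the tab's centre
- small_plate: small grey spacer plate, 70 mm wide, 0.07 to 0.14 kg, built as the large one; fits the middle one's rim with 2.5 mm each side. Eye along x: 22 mm wide, roof an upside-down 120 degree V, tip 40 mm and lower edge 73 mm below the tab's centre
- plate_rack: fixed wooden rack 154 x 80 mm; origin at the centre of its underside. Three slots across it, 50 mm apart along its x (at -50, 0 and +50 mm), floor 6 mm high, walls to 30 mm; which plate stands in which slot varies. The plates' axes are parallel to the rack's
- bottle_1: brown reagent bottle with a white cap, 48 mm wide, 101 mm tall, origin under its centre; a bystander
- stopper_a: red rubber stopper, 21 mm, origin under its centre; a bystander
- pen: blue pen lying flat, 142 mm long; a bystander

How it is judged:
By the outcome, as a careful person would: the job done as asked, in the order asked, and still so for the second after the job is handed in, with the robot touching nothing.
It also fails if it takes over 72 s, if anything falls off the work surface, if the arm or the gripper's body presses on something with over 40 N, if the wrist force passes 120 N, or if a joint passes its speed limit or range.

ROBOT

A 7-joint arm with a two-finger parallel gripper is mounted at the origin on the work surface; the furniture and walls round the work are solid. World frame = base frame: x ahead of the robot, y to its left, z up, the work surface at z = 0. Lengths are in m, angles in degrees, forces in N, time in s.
With the tool pointing down it reaches from about 0.425 to 0.875 m from the base axis. Payload 4.7 kg.
Tool frame: the origin (TCP) lies midway between the tips of the shut fingers; the grasp point (between the pads) lies 19 mm behind it; y points along the fingers, x is the direction in which the jaws open and shut, and the axes are right-handed (so a half turn about y gives the same grasp; the last joint's range is limited). The gripper opens to 85 mm and grips with 20 to 120 N. Pads are 22 mm wide; open, the fingers measure 114 mm over their backs; the gripper's body (76 mm by 85 mm) begins 54 mm behind the grasp point. The pads swing forward as they close: fully open they stand 13 mm farther back than shut.
Start: joints at [-62.676, 18.392, -4.016, 83.108, 1.295, 78.541, -3.26], TCP at [0.29, 0.582, 0.231] pointing down, gripper open.
Joint ranges: [-163.93, 163.93], [-17.29, 119.83], [-79.2, 71.16], [3.27, 140.29], [-89.18, 269.18], [5.43, 117.66], [-154.24, 154.24]. Speed limits (degrees/s): [147.25, 147.25, 180, 180, 180, 180, 180].

INTERFACE

Orientations are given as a 3x3 rotation matrix whose columns are the frame's x, y, z axes.
In Python, from bench import bot, eyes gives the robot as it stands.
- The arm moves only by the tool jog_arm, never from a script. Its argument "steps" is a list of rows, each a list of 7 numbers: the shift along the tool's x, y, z in units of 0.15 m (1.0 is 0.15 m), then the turn, a rotation vector about the tool's x, y, z in units of 0.15 rad (1.0 is 0.15 rad), then the gripper command: -1 is fully open, 1 is shut, values between are in proportion. In form: [[dx, dy, dz, rx, ry, rz, fingers], ...]. A call has 1 to 10 rows; each row shifts and turns the commanded pose from where the row before left it, along the tool's axes as they then stand; what a row does not reach is not made up. A row lasts 1/10 s, in which the tool goes at most 50 mm and 8.59 degrees, less where a joint would pass 70% of its speed; a pose out of reach is approached as far as the arm can. A call with a number of a shift or a turn outside -1 to 1 is refused whole. A call with a gripper value outside its range is refused whole. The fingers move at their own pace and stop on an object; "squeeze" is the grip in N (left out, the last holds). Time passes only in rows, so rows that do not move let the fingers close. It gives the time, the measured TCP pose, the force and the opening at its end, in the units of the state.
- bot.state(): the state, without advancing time (a new reading comes with each control period).
- eyes.read_camera(name): name is "side" or "top" or "wrist"; returns a dict with "image" (384x512x3 uint8, red, green, blue), "z_map" (384x512 float32, m along the optical axis (not along the pixel's ray), 0 where there is no reading), "camera_matrix" (3x3 intrinsics, pixels), "rvec" (rotation vector, rad) and "tvec" (3), from world to camera coordinates, as OpenCV has them; the wrist camera has in their place "mount" (4x4, takes a point from camera to tool coordinates, whose origin is the TCP and whose axes are the tool frame's). Camera axes: x right, y down, z forward; pixel columns grow to the right and rows downward; lengths in m; the calibration is good to about 2 mm. A picture is of the moment at which its call begins: read the wrist's pose just before it.
- bot.close_job(): hands the job in, once; it reports no verdict.
The state is a dict: "time": time; "joint_pos": joint angles; "dq": joint speeds; "joint_torque": joint torques, N m; "position": TCP position; "tcp_rot": TCP orientation; "wrist_force": force on the tool from outside, world axes, zero at the start; "moment": the same for the moment, N m; "grip_width": finger opening in m.
Only numpy, scipy, OpenCV 4.12 (cv2) and the standard library are available. Lean on these libraries where they do the work, as an engineer would, in place of code of your own. Each camera call takes 0.05 s, during which the arm holds its last target. There are 200 camera calls.

## Working session

There is one attempt and no reset: what is moved stays moved. The work goes in short steps, Python scripts to look and compute and a tool call to move; the robot and the scene stay as the last step left them, time stands still between calls to the robot, and variables do not carry over. Pictures are saved under pics/ and viewed, about 8 in all and at most 12, crops included, and the job is handed in when it is done.

Besides the shell and the picture viewer there is one more tool, called after ">>>" as name([rows], argument=value, ...), one row to a line, values as JSON. jog_arm: Moves the arm, as the interface text tells. Its arguments: {"type":"object","properties":{"steps":{"type":"array"},"squeeze":{"type":"number"}},"required":["steps"]}

```bash
ls; mkdir -p pics
python3 - <<'E'
from bench import bot, eyes
import cv2, numpy as np
s=bot.state(); print(s)
for n in ("side","top"):
    c=eyes.read_camera(n); cv2.imwrite(f"pics/{n}0.png",c["image"][:,:,::-1]); np.savez(f"{n}0.npz",**c)
    print(n,c["camera_matrix"],c["rvec"],c["tvec"])
E
```

```text
pics
{'time': 0.0, 'joint_pos': array([-62.67475968,  18.43954454,  -4.01342571,  83.17547751,
         1.29355301,  78.54075275,  -3.26074639]), 'dq': array([-0.00886022, -0.00241736, -0.01573242,  0.04165734,  0.01965694,
        0.02265732, -0.05486311]), 'joint_torque': array([ 1.71399361e-04, -4.93577063e+01, -3.82047286e-01, -3.14342415e+01,
        1.27603422e-02,  1.10126997e-02,  1.10559830e-05]), 'position': array([0.29002035, 0.58110529, 0.23021267]), 'tcp_rot': array([[ 4.46486174e-01, -7.83367439e-04, -8.94790189e-01],
       [ 8.94788449e-01, -1.76680899e-03,  4.46486853e-01],
       [-1.93068661e-03, -9.99998132e-01, -8.79076510e-05]]), 'wrist_force': array([ 0.29275978, -0.19627997, -0.80964764]), 'moment': array([-0.05912311,  0.03900242,  0.07227095]), 'grip_width': 0.08565308867178666}
side [[419.78051987   0.         251.85289411]
 [  0.         419.78051987 192.7149148 ]
 [  0.           0.           1.        ]] [ 2.24696582 -0.24450031  0.11919735] [-0.41947473  0.14801531  1.06720397]
top [[385.79191782   0.         253.02498733]
 [  0.         385.79191782 190.53233697]
 [  0.           0.           1.        ]] [ 2.11863358 -2.18046481  0.14278408] [0.01512233 0.44645975 1.11460464]
```

View pics/side0.png

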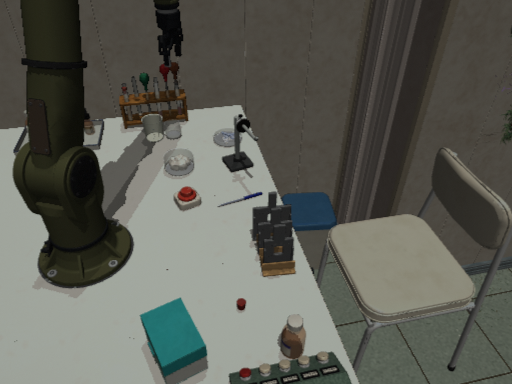

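View pics/top0.png

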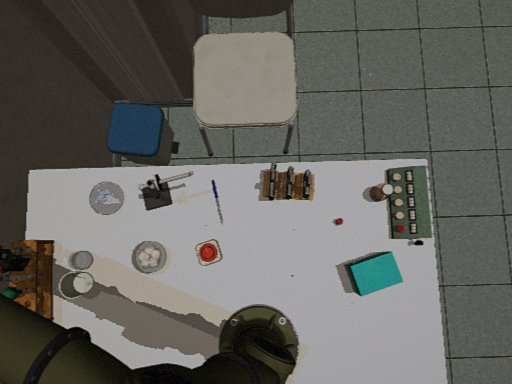

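```bash
cat > h.py <<'E'
import numpy as np, cv2
def cloud(c):
    K=c["camera_matrix"];R,_=cv2.Rodrigues(c["rvec"]);z=c["z_map"];h,w=z.shape
    u,v=np.meshgrid(np.arange(w),np.arange(h))
    p=np.stack([(u-K[0,2])/K[0,0]*z,(v-K[1,2])/K[1,1]*z,z],-1)
    return (p-c["tvec"].ravel())@R   # world points
def ray(c,u,v,zp):
    K=c["camera_matrix"];R,_=cv2.Rodrigues(c["rvec"]);t=np.ravel(c["tvec"])
    d=R.T@np.array([(u-K[0,2])/K[0,0],(v-K[1,2])/K[1,1],1]);o=-R.T@t
    return o+d*(zp-o[2])/d[2]
E
python3 - <<'E'
import numpy as np, cv2
from h import *
T=dict(np.load("top0.npz"));S=dict(np.load("side0.npz"))
g=np.zeros((600,800,3),np.uint8)
def put(c,x0,y0,w,h,X,Y,W,H): g[Y:Y+H,X:X+W]=cv2.resize(c["image"][y0:y0+h,x0:x0+w,::-1],(W,H),interpolation=cv2.INTER_CUBIC)
put(T,250,155,80,60,0,0,400,300)
put(T,130,160,80,60,400,0,400,300)
put(S,235,180,80,100,0,300,240,300)
put(S,200,100,80,80,400,300,300,300)
cv2.imwrite("pics/crop1.png",g)
for n,c,(a,b,e,f) in (("top rack",T,(255,158,320,205)),("top stand",T,(135,165,200,212)),("side rack",S,(245,185,300,275)),("side stand",S,(215,108,262,172))):
    p=cloud(c)[b:f,a:e].reshape(-1,3); ok=(c["z_map"][b:f,a:e].ravel()>0)
    p=p[ok]
    for lo,hi in ((0.004,.02),(.02,.05),(.06,.1),(.1,.115),(.115,.135),(.135,.15),(.15,.165),(.165,.2)):
        q=p[(p[:,2]>lo)&(p[:,2]<hi)]
        if len(q): print(n,lo,hi,len(q),q.min(0).round(3),q.max(0).round(3),np.median(q,0).round(3))
E
```

```text
top rack 0.004 0.02 516 [ 0.404 -0.199  0.004] [ 0.535 -0.006  0.02 ] [ 0.461 -0.089  0.006]
top rack 0.02 0.05 353 [ 0.419 -0.172  0.02 ] [ 0.516 -0.039  0.05 ] [ 0.46  -0.099  0.029]
top rack 0.06 0.1 184 [ 0.42  -0.166  0.06 ] [ 0.514 -0.045  0.1  ] [ 0.447 -0.106  0.089]
top rack 0.1 0.115 113 [ 0.422 -0.152  0.1  ] [ 0.516 -0.044  0.115] [ 0.459 -0.055  0.105]
top rack 0.115 0.135 29 [ 0.445 -0.156  0.115] [ 0.473 -0.048  0.134] [ 0.46  -0.147  0.13 ]
top rack 0.135 0.15 69 [ 0.445 -0.156  0.135] [ 0.479 -0.049  0.149] [ 0.464 -0.103  0.141]
top rack 0.15 0.165 9 [ 0.459 -0.055  0.151] [ 0.476 -0.049  0.153] [ 0.465 -0.052  0.152]
top stand 0.004 0.02 498 [0.4   0.172 0.004] [0.528 0.361 0.02 ] [0.435 0.283 0.013]
top stand 0.02 0.05 30 [0.437 0.282 0.02 ] [0.458 0.301 0.047] [0.443 0.289 0.024]
top stand 0.06 0.1 24 [0.44  0.286 0.062] [0.453 0.295 0.1  ] [0.444 0.288 0.081]
top stand 0.1 0.115 7 [0.44  0.286 0.104] [0.449 0.295 0.111] [0.443 0.289 0.11 ]
top stand 0.115 0.135 15 [0.44  0.287 0.117] [0.452 0.296 0.134] [0.445 0.288 0.127]
top stand 0.135 0.15 8 [0.44  0.245 0.1
[... 840 characters left out ...]
[ 0.467 -0.051  0.151]
side stand 0.004 0.02 711 [0.382 0.239 0.004] [0.528 0.675 0.02 ] [0.439 0.327 0.013]
side stand 0.02 0.05 56 [0.402 0.284 0.02 ] [0.489 0.445 0.05 ] [0.445 0.292 0.028]
side stand 0.06 0.1 52 [0.437 0.286 0.062] [0.454 0.302 0.1  ] [0.444 0.291 0.079]
side stand 0.1 0.115 21 [0.438 0.285 0.1  ] [0.451 0.297 0.114] [0.443 0.29  0.107]
side stand 0.115 0.135 22 [0.438 0.286 0.116] [0.451 0.298 0.131] [0.443 0.292 0.121]
side stand 0.135 0.15 17 [0.438 0.249 0.136] [0.462 0.293 0.15 ] [0.446 0.254 0.146]
side stand 0.15 0.165 51 [0.436 0.166 0.15 ] [0.478 0.295 0.165] [0.448 0.249 0.159]
side stand 0.165 0.2 203 [0.434 0.158 0.165] [0.48  0.3   0.193] [0.458 0.249 0.172]
```

View pics/crop1.png

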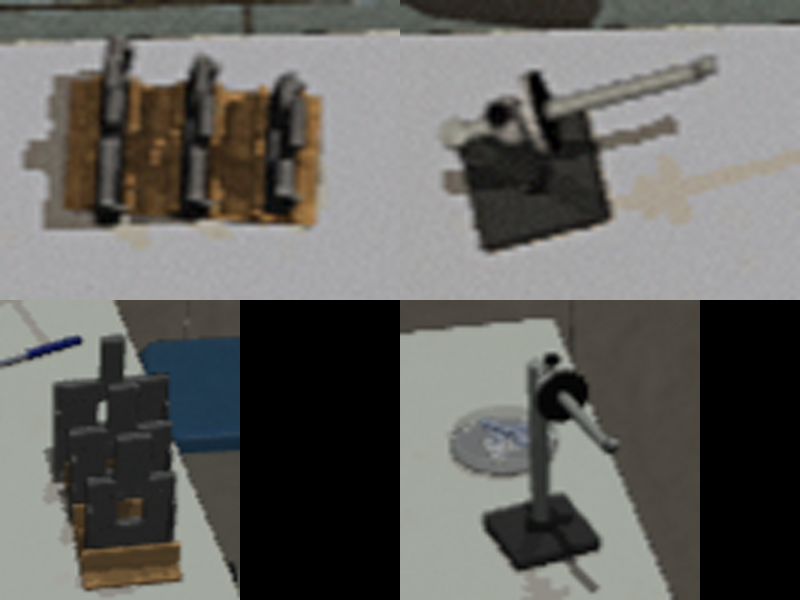

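Run:
```python
import numpy as np, cv2
from h import *
T=dict(np.load("top0.npz"));S=dict(np.load("side0.npz"))
for n,c,A,B in (("top",T,(135,165,200,212),(255,158,320,205)),("side",S,(215,108,262,172),(245,185,300,275))):
    P=cloud(c); G=c["image"]
    a,b,e,f=A; p=P[b:f,a:e].reshape(-1,3); g=G[b:f,a:e].reshape(-1,3).astype(int)
    m=(p[:,2]>.158)&(p[:,2]<.18)&(p[:,1]<.235)&(p[:,1]>.17)&(c["z_map"][b:f,a:e].ravel()>0)
    q=p[m]; vx,vy,x0,y0=cv2.fitLine(q[:,:2].astype(np.float32),cv2.DIST_HUBER,0,.01,.01).ravel()
    if vy<0: vx,vy=-vx,-vy
    print(n,"rod",m.sum(),"dir",vx,vy,np.degrees(np.arctan2(vy,vx)),"x at y=.2:",x0+vx/vy*(.2-y0),"z q",np.percentile(q[:,2],[5,50,95]))
    d=np.array([vx,vy]); w=p[(p[:,2]>.155)&(p[:,2]<.2)]; s=w[:,:2]@d; print("s extent",np.percentile(s,[0,1,99,100]),"z of min",w[np.argsort(s)[:5]].round(4).tolist())
    m=(p[:,2]>.03)&(p[:,2]<.13); print(" post",np.median(p[m],0), np.percentile(p[m],[5,95],axis=0))
    a,b,e,f=B; p=P[b:f,a:e].reshape(-1,3)
    for nm,y,zt in (("L",-.052,.151),("M",-.103,.1445),("S",-.153,.138)):
        near=abs(p[:,1]-y)<.02
        t=p[near&(abs(p[:,2]-zt)<.02)&(p[:,2]>zt-.035)]
        sh=p[near&(p[:,2]<zt-.05)&(p[:,2]>zt-.075)]
        top=p[near&(abs(p[:,2]-zt)<.006)]
        print(nm,"tab",len(t),np.percentile(t,[3,50,97],axis=0).round(4).tolist(),"| top",np.percentile(top,[5,50,95],axis=0).round(4).tolist(),"| body",np.percentile(sh,[3,50,97],axis=0).round(4).tolist())
```

```text
top rod 99 dir -0.22852996 0.9735369 103.21054 x at y=.2: 0.46900392 z q [0.1638263  0.16789051 0.17121484]
s extent [0.04361301 0.04599422 0.18978993 0.19187194] z of min [[0.4808, 0.1577, 0.1724], [0.4774, 0.1571, 0.1761], [0.4831, 0.1599, 0.1745], [0.4803, 0.1598, 0.1752], [0.4778, 0.16, 0.1745]]
 post [0.44442429 0.28822017 0.08149182] [[0.43994365 0.28675753 0.03267008]
 [0.45224864 0.29406529 0.12582747]]
L tab 24 [[0.4592, -0.0552, 0.1368], [0.4678, -0.0524, 0.1491], [0.4773, -0.0494, 0.1529]] | top [[0.4597, -0.0552, 0.1476], [0.4681, -0.0524, 0.1493], [0.4765, -0.0494, 0.1527]] | body [[0.4213, -0.0669, 0.0779], [0.4643, -0.0505, 0.084], [0.5141, -0.0451, 0.0976]]
M tab 31 [[0.4528, -0.1066, 0.133], [0.4652, -0.101, 0.1418], [0.4757, -0.0978, 0.1464]] | top [[0.4542, -0.104, 0.1398], [0.4652, -0.1011, 0.1427], [0.4751, -0.0978, 0.146]] | body [[0.4222, -0.1155, 0.0725], [0.4511, -0.0993, 0.0856], [0.5027, -0.0949, 0.0929]]
S tab 42 [[0.4456, -0.1558, 0.1262], [0.4594, -0.1507, 0.1359], [0.4729, -0.147, 0.1404]] | top [[0.4474, -0.1558, 0.1331], [0.4586, -0.152, 0.1367], [0.4
[... 618 characters left out ...]
p [[0.4585, -0.0555, 0.1454], [0.4661, -0.0521, 0.1501], [0.4769, -0.048, 0.1532]] | body [[0.4203, -0.0626, 0.0766], [0.4517, -0.0528, 0.0889], [0.5133, -0.0457, 0.1005]]
M tab 91 [[0.4509, -0.1054, 0.1255], [0.4618, -0.1033, 0.137], [0.474, -0.097, 0.1476]] | top [[0.452, -0.1049, 0.1403], [0.4625, -0.1027, 0.1439], [0.4735, -0.0968, 0.1477]] | body [[0.4223, -0.1112, 0.0707], [0.4465, -0.1025, 0.0817], [0.5023, -0.0983, 0.0933]]
S tab 106 [[0.4447, -0.1559, 0.1186], [0.4573, -0.1525, 0.132], [0.4701, -0.1469, 0.1396]] | top [[0.4453, -0.1556, 0.1324], [0.4578, -0.1518, 0.1374], [0.47, -0.1468, 0.1397]] | body [[0.4234, -0.1597, 0.0637], [0.4559, -0.1533, 0.0766], [0.4906, -0.148, 0.0877]]
```

```bash
cat >> h.py <<'E'
def yaw(R): return np.degrees(np.arctan2(R[1,0],R[0,0]))
def plan(s,pos,yw,n,nd=2,grip=-1):
    """rows taking TCP from state s to pos, yaw of tool x = yw (deg), tool down"""
    y0=np.radians(yaw(s["tcp_rot"])); dy=(np.radians(yw)-y0)/n; d=(np.array(pos)-s["position"])/n
    out=[]
    for k in range(n):
        a=y0+k*dy; x=np.array([np.cos(a),np.sin(a),0]); y=np.array([0,0,-1.]); z=np.cross(x,y)
        out.append([round(float(v)/.15,nd)+0. for v in (d@x,d@y,d@z)]+[0,round(float(-dy/.15),nd)+0.,0,grip])
    print(out)
E
python3 - <<'E'
from bench import bot
from h import *
plan(bot.state(),[.465,-.10,.28],-5.5,18)
E
```

```text
[[-0.2, -0.02, -0.17, 0, 0.45, 0, -1], [-0.18, -0.02, -0.18, 0, 0.45, 0, -1], [-0.17, -0.02, -0.2, 0, 0.45, 0, -1], [-0.16, -0.02, -0.21, 0, 0.45, 0, -1], [-0.14, -0.02, -0.22, 0, 0.45, 0, -1], [-0.13, -0.02, -0.23, 0, 0.45, 0, -1], [-0.11, -0.02, -0.23, 0, 0.45, 0, -1], [-0.1, -0.02, -0.24, 0, 0.45, 0, -1], [-0.08, -0.02, -0.25, 0, 0.45, 0, -1], [-0.07, -0.02, -0.25, 0, 0.45, 0, -1], [-0.05, -0.02, -0.26, 0, 0.45, 0, -1], [-0.03, -0.02, -0.26, 0, 0.45, 0, -1], [-0.01, -0.02, -0.26, 0, 0.45, 0, -1], [0.0, -0.02, -0.26, 0, 0.45, 0, -1], [0.02, -0.02, -0.26, 0, 0.45, 0, -1], [0.04, -0.02, -0.26, 0, 0.45, 0, -1], [0.06, -0.02, -0.25, 0, 0.45, 0, -1], [0.07, -0.02, -0.25, 0, 0.45, 0, -1]]
```

>>> jog_arm([
  [-0.2, -0.02, -0.17, 0, 0.45, 0, -1],
  [-0.18, -0.02, -0.18, 0, 0.45, 0, -1],
  [-0.17, -0.02, -0.2, 0, 0.45, 0, -1],
  [-0.16, -0.02, -0.21, 0, 0.45, 0, -1],
  [-0.14, -0.02, -0.22, 0, 0.45, 0, -1],
  [-0.13, -0.02, -0.23, 0, 0.45, 0, -1],
  [-0.11, -0.02, -0.23, 0, 0.45, 0, -1],
  [-0.1, -0.02, -0.24, 0, 0.45, 0, -1],
  [-0.08, -0.02, -0.25, 0, 0.45, 0, -1],
  [-0.07, -0.02, -0.25, 0, 0.45, 0, -1],
])

```text
time: 1.1
position: [0.3881, 0.2015, 0.2611]
tcp_rot: [[0.909, -0.0, -0.417], [0.417, -0.0, 0.909], [-0.0, -1.0, 0.0]]
wrist_force: [1.7, -0.2, -0.4]
grip_width: 0.0852
```

>>> jog_arm([
  [-0.05, -0.02, -0.26, 0, 0.45, 0, -1],
  [-0.03, -0.02, -0.26, 0, 0.45, 0, -1],
  [-0.01, -0.02, -0.26, 0, 0.45, 0, -1],
  [0.0, -0.02, -0.26, 0, 0.45, 0, -1],
  [0.02, -0.02, -0.26, 0, 0.45, 0, -1],
  [0.04, -0.02, -0.26, 0, 0.45, 0, -1],
  [0.06, -0.02, -0.25, 0, 0.45, 0, -1],
  [0.07, -0.02, -0.25, 0, 0.45, 0, -1],
  [0, 0, 0, 0, 0, 0, -1],
])

```text
time: 2.0
position: [0.4643, -0.1065, 0.2857]
tcp_rot: [[0.993, 0.001, 0.117], [-0.117, -0.002, 0.993], [0.001, -1.0, -0.002]]
wrist_force: [0.5, -0.0, 0.5]
grip_width: 0.0855
```

Run:
```python
from bench import bot,eyes
from h import *
s=bot.state(); c=eyes.read_camera("wrist")
print(s["time"],s["position"],yaw(s["tcp_rot"]),s["wrist_force"],s["joint_pos"]); print(c["camera_matrix"],c["mount"])
cv2.imwrite("pics/w1.png",c["image"][:,:,::-1])
np.savez("w1.npz",**c,position=s["position"],R=s["tcp_rot"])
```

```text
2.0 [ 0.46433376 -0.10651117  0.28570063] -6.737303727270561 [ 0.53464917 -0.03133024  0.54701734] [-27.00017107  -6.49664351  34.08134763 103.01888427   3.79520918
  82.31574895  -0.33099173]
[[276.57925437   0.         256.573067  ]
 [  0.         276.57925437 187.83402352]
 [  0.           0.           1.        ]] [[ 9.99999593e-01  6.56829767e-04  6.18432416e-04  8.31694832e-04]
 [-3.98606061e-04 -2.93276279e-01  9.56027649e-01 -1.43647941e-01]
 [ 8.09318976e-04 -9.56027506e-01 -2.93275898e-01  7.49978294e-02]
 [ 0.00000000e+00  0.00000000e+00  0.00000000e+00  1.00000000e+00]]
```

View pics/w1.png

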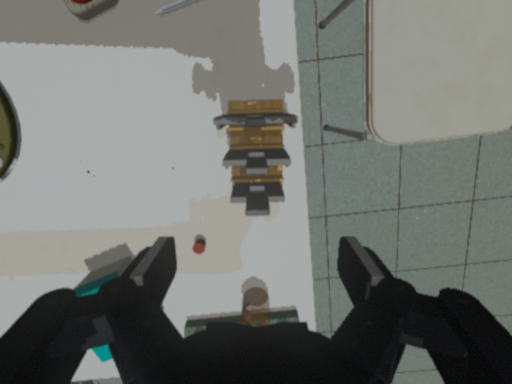

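```bash
cat >> h.py <<'E'
def wcloud(c):
    K=c["camera_matrix"];z=c["z_map"];h,w=z.shape
    u,v=np.meshgrid(np.arange(w),np.arange(h))
    p=np.stack([(u-K[0,2])/K[0,0]*z,(v-K[1,2])/K[1,1]*z,z],-1)
    M=c["mount"]; q=p@M[:3,:3].T+M[:3,3]
    return q@c["R"].T+c["position"]
E
python3 - <<'E'
from h import *
c=dict(np.load("w1.npz")); P=wcloud(c); ok=c["z_map"]>0
e=np.array([-np.sin(np.radians(-5.5)),np.cos(np.radians(-5.5))]) # plate x
f=np.array([e[1],-e[0]])
p=P[95:225,205:305].reshape(-1,3)[ok[95:225,205:305].ravel()]
for nm,y,zt in (("L",-.052,.151),("M",-.103,.1445),("S",-.153,.138)):
    n=abs(p[:,1]-y)<.022
    for lab,lo,hi in (("tabtop",zt-.004,zt+.006),("tab",zt-.035,zt+.006),("shoulder top",zt-.05,zt-.041),("body",zt-.08,zt-.05)):
        q=p[n&(p[:,2]>lo)&(p[:,2]<hi)]
        if len(q)<3: continue
        a=q[:,:2]@e; b=q[:,:2]@f
        print(nm,lab,len(q),"x",np.percentile(q[:,0],[3,50,97]).round(4),"y",np.percentile(q[:,1],[3,50,97]).round(4),"along e",np.percentile(a,[3,50,97]).round(4),"z",np.median(q[:,2]).round(4), "f",np.percentile(b,[2,98]).round(4))
        if lab!="body": print("   slope",np.degrees(np.polyfit(b,a,1)[0]).round(2))
E
```

```text
L tabtop 172 x [0.4614 0.4709 0.4796] y [-0.0541 -0.05   -0.0463] along e [-0.0085 -0.0047 -0.001 ] z 0.1516 f [0.4634 0.483 ]
   slope 0.66
L tab 196 x [0.4615 0.4707 0.4797] y [-0.054  -0.0496 -0.0458] along e [-0.0085 -0.0044 -0.0009] z 0.1515 f [0.4634 0.483 ]
   slope -0.29
L shoulder top 488 x [0.425  0.4725 0.5158] y [-0.0569 -0.0499 -0.0434] along e [-0.0084 -0.0046 -0.0009] z 0.1068 f [0.4267 0.5194]
   slope 0.1
L body 118 x [0.4234 0.4809 0.5166] y [-0.0651 -0.0491 -0.0423] along e [-0.0162 -0.001  -0.0007] z 0.0851 f [0.4263 0.5204]
M tabtop 170 x [0.4549 0.4661 0.477 ] y [-0.1034 -0.0991 -0.0955] along e [-0.0577 -0.0541 -0.0508] z 0.1452 f [0.4615 0.4847]
   slope 0.89
M tab 291 x [0.455  0.4661 0.4771] y [-0.1029 -0.097  -0.0953] along e [-0.0577 -0.0515 -0.0507] z 0.144 f [0.4618 0.4847]
   slope 0.57
M shoulder top 387 x [0.4268 0.4649 0.5052] y [-0.106  -0.0991 -0.0933] along e [-0.0584 -0.0536 -0.0507] z 0.1003 f [0.4332 0.5131]
   slope 0.06
M body 264 x [0.426  0.4667 0.5055] y [-0.107  -0.0965 -0.0923] along e [-0.0647 -0.0509 -0.0506] z 0.081 f [0.4328 0.5136]
S tabtop 182 x [0.4484 0.4611 0.4743] y [-0.1528 -0.1484 -0.145 ] along e [-0.1076 -0.1033 -0.1007] z 0.1386 f [0.4596 0.4868]
   slope 0.67
S tab 389 x [0.4485 0.4614 0.4743] y [-0.1524 -0.1464 -0.1447] along e [-0.1071 -0.1011 -0.1005] z 0.1325 f [0.4601 0.4867]
   slope 0.46
S shoulder top 280 x [0.4281 0.4603 0.4945] y [-0.1554 -0.1478 -0.1433] along e [-0.1086 -0.1028 -0.1005] z 0.0935 f [0.4399 0.5069]
   slope -0.15
S body 294 x [0.4284 0.4623 0.4943] y [-0.149  -0.1458 -0.1426] along e [-0.1014 -0.1009 -0.1004] z 0.0762 f [0.4394 0.5068]
```

Run:
```python
from bench import bot
from h import *
s=bot.state(); print(s["position"],yaw(s["tcp_rot"]))
plan(s,[.470,-.0505,.2857],-5.5,2); 
s["position"]=np.array([.47,-.0505,.2857]); s["tcp_rot"]=cv2.Rodrigues(np.radians([0,0,-5.5]))[0]
plan(s,[.470,-.0505,.112],-5.5,5)
```

```text
[ 0.46411598 -0.10320806  0.28526878] -6.46215191092265
[[0.0, 0.0, 0.18, 0, -0.06, 0, -1], [0.0, 0.0, 0.18, 0, -0.06, 0, -1]]
[[0.0, 0.23, 0.0, 0, 0.0, 0, -1], [0.0, 0.23, 0.0, 0, 0.0, 0, -1], [0.0, 0.23, 0.0, 0, 0.0, 0, -1], [0.0, 0.23, 0.0, 0, 0.0, 0, -1], [0.0, 0.23, 0.0, 0, 0.0, 0, -1]]
```

>>> jog_arm([
  [0, 0, 0.17, 0, -0.06, 0, -1],
  [0, 0, 0.17, 0, -0.06, 0, -1],
  [0, 0.23, 0, 0, 0, 0, -1],
  [0, 0.23, 0, 0, 0, 0, -1],
  [0, 0.23, 0, 0, 0, 0, -1],
  [0, 0.23, 0, 0, 0, 0, -1],
  [0, 0, 0, 0, 0, 0, -1],
  [0, 0, 0, 0, 0, 0, -1],
])

```text
time: 2.85
position: [0.4693, -0.0488, 0.1476]
tcp_rot: [[0.996, -0.001, 0.087], [-0.087, -0.0, 0.996], [-0.001, -1.0, -0.0]]
wrist_force: [0.1, -0.4, 1.0]
grip_width: 0.0853
```

Run:
```python
from bench import bot
from h import *
s=bot.state(); print(s["time"],s["position"],yaw(s["tcp_rot"]))
plan(s,[.470,-.0505,.112],-5.5,1,3)
```

```text
2.85 [ 0.46928194 -0.04877256  0.14757946] -5.0119031454319245
[[0.006, 0.237, -0.011, 0, 0.057, 0, -1]]
```

>>> jog_arm([
  [0.005, 0.12, -0.01, 0, 0.05, 0, -1],
  [0, 0.12, 0, 0, 0, 0, -1],
  [0, 0, 0, 0, 0, 0, -1],
  [0, 0, 0, 0, 0, 0, 1],
  [0, 0, 0, 0, 0, 0, 1],
  [0, 0, 0, 0, 0, 0, 1],
  [0, 0, 0, 0, 0, 0, 1],
  [0, 0, 0, 0, 0, 0, 1],
  [0, 0, 0, 0, 0, 0, 1],
], squeeze=80)

```text
time: 3.75
position: [0.4705, -0.0511, 0.1119]
tcp_rot: [[0.995, 0.001, 0.096], [-0.096, 0.0, 0.995], [0.001, -1.0, 0.0]]
wrist_force: [-1.8, 0.7, 4.8]
grip_width: 0.0189
```

Run:
```python
from bench import bot
from h import *
s=bot.state(); s["position"][2]=.207
plan(s,[.493,.10,.207],12.9,6)
```

```text
[[0.01, 0.0, 0.17, 0, -0.36, 0, -1], [0.02, 0.0, 0.17, 0, -0.36, 0, -1], [0.03, 0.0, 0.17, 0, -0.36, 0, -1], [0.04, 0.0, 0.17, 0, -0.36, 0, -1], [0.04, 0.0, 0.16, 0, -0.36, 0, -1], [0.05, 0.0, 0.16, 0, -0.36, 0, -1]]
```

>>> jog_arm([
  [0, -0.08, 0, 0, 0, 0, 1],
  [0, -0.15, 0, 0, 0, 0, 1],
  [0, -0.2, 0, 0, 0, 0, 1],
  [0, -0.2, 0, 0, 0, 0, 1],
  [0, 0, 0, 0, 0, 0, 1],
])

```text
time: 4.25
position: [0.4727, -0.0514, 0.2102]
tcp_rot: [[0.995, 0.008, 0.097], [-0.097, 0.001, 0.995], [0.008, -1.0, 0.002]]
wrist_force: [0.3, 0.2, -1.5]
grip_width: 0.0187
```

>>> jog_arm([
  [0.01, 0, 0.17, 0, -0.36, 0, 1],
  [0.02, 0, 0.17, 0, -0.36, 0, 1],
  [0.03, 0, 0.17, 0, -0.36, 0, 1],
  [0.03, 0, 0.17, 0, -0.36, 0, 1],
  [0.04, 0, 0.16, 0, -0.36, 0, 1],
  [0.04, 0, 0.16, 0, -0.36, 0, 1],
  [0, 0, 0, 0, 0, 0, 1],
  [0, 0, 0, 0, 0, 0, 1],
  [0, 0, 0, 0, 0, 0, 1],
])

```text
time: 5.15
position: [0.4902, 0.0992, 0.2057]
tcp_rot: [[0.974, -0.0, -0.225], [0.225, -0.001, 0.974], [-0.0, -1.0, -0.001]]
wrist_force: [0.5, 0.1, -1.9]
grip_width: 0.019
```

```bash
cat >> h.py <<'E'
def wlook(name):
    from bench import bot,eyes
    s=bot.state(); c=eyes.read_camera("wrist"); c["position"]=s["position"]; c["R"]=s["tcp_rot"]
    cv2.imwrite(f"pics/{name}.png",c["image"][:,:,::-1]); np.savez(f"{name}.npz",**c)
    print(s["time"],s["position"],yaw(s["tcp_rot"]),s["wrist_force"],s["grip_width"])
    return c
E
python3 - <<'E'
from h import *
c=wlook("w2"); P=wcloud(c); ok=c["z_map"]>0
p=P[ok]; 
m=(p[:,2]>.158)&(p[:,2]<.2)&(p[:,1]>.13)&(p[:,1]<.34)&(abs(p[:,0]-.46)<.06)
q=p[m]; r=q[(q[:,1]<.22)&(q[:,1]>.175)&(q[:,2]<.175)]
vx,vy,x0,y0=cv2.fitLine(r[:,:2].astype(np.float32),cv2.DIST_HUBER,0,.01,.01).ravel()
if vy<0: vx,vy=-vx,-vy
d=np.array([vx,vy]);n=np.array([vy,-vx]); print("yaw d",np.degrees(np.arctan2(vy,vx)),"x at .2",x0+vx/vy*(.2-y0),len(r),"z",np.percentile(r[:,2],[2,50,98]))
s=q[:,:2]@d; t=(q[:,:2]-[x0,y0])@n
for k in np.arange(s.min(),s.max(),.006):
    w=(s>=k)&(s<k+.006)
    if w.any(): print(round(k,3),w.sum(),"t",t[w].min().round(4),t[w].max().round(4),"ztop",np.percentile(q[w,2],97).round(4),"xy",q[w,:2].mean(0).round(4))
E
```

```text
5.15 [0.4901662  0.09921167 0.20572983] 12.994151575643995 [ 0.47994516  0.06321508 -1.93261062] 0.01904780528695237
yaw d 103.48213 x at .2 0.4715322 1400 z [0.16686229 0.17014549 0.17212514]
0.042 123 t -0.0049 0.005 ztop 0.1796 xy [0.4806 0.162 ]
0.048 175 t -0.0049 0.0045 ztop 0.179 xy [0.479  0.1673]
0.054 158 t -0.0049 0.0046 ztop 0.1726 xy [0.4777 0.1733]
0.06 159 t -0.0048 0.0046 ztop 0.172 xy [0.4764 0.179 ]
0.066 172 t -0.0048 0.0045 ztop 0.1717 xy [0.475  0.1848]
0.072 171 t -0.0047 0.0045 ztop 0.172 xy [0.4736 0.1907]
0.078 178 t -0.0046 0.0051 ztop 0.1716 xy [0.4722 0.1965]
0.084 189 t -0.0046 0.0051 ztop 0.1719 xy [0.4711 0.2024]
0.09 195 t -0.0045 0.005 ztop 0.172 xy [0.4697 0.2082]
0.096 199 t -0.0045 0.0049 ztop 0.1721 xy [0.4684 0.2141]
0.102 201 t -0.0044 0.0049 ztop 0.172 xy [0.467  0.2199]
0.108 154 t -0.0044 0.0048 ztop 0.1722 xy [0.4657 0.2249]
```

View pics/w2.png

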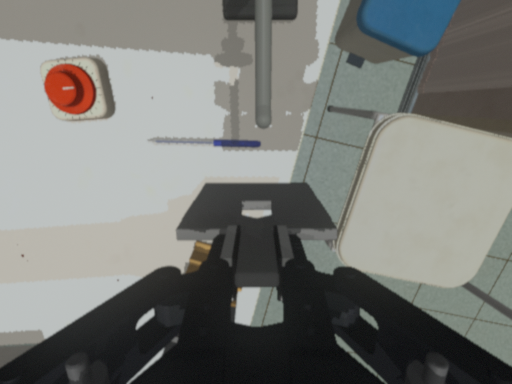

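Run:
```python
from bench import bot
from h import *
s=bot.state(); H=np.array([.4784,.1703,0]); d=np.array([-.2284,.9736,0])
a=H-.055*d; a[2]=.207; b=H+.011*d; b[2]=.207
print(s["position"],a,b); plan(s,a,13.2,2,3,1); s["position"]=a; s["tcp_rot"]=cv2.Rodrigues(np.radians([0,0,13.2]))[0]; plan(s,b,13.2,4,3,1)
```

```text
[0.4901827  0.09899034 0.20580813] [0.490962 0.116752 0.207   ] [0.4758876 0.1810096 0.207    ]
[[0.016, -0.004, 0.057, 0, -0.014, 0, 1], [0.016, -0.004, 0.057, 0, -0.014, 0, 1]]
[[0.0, 0.0, 0.11, 0, 0.0, 0, 1], [0.0, 0.0, 0.11, 0, 0.0, 0, 1], [0.0, 0.0, 0.11, 0, 0.0, 0, 1], [0.0, 0.0, 0.11, 0, 0.0, 0, 1]]
```

>>> jog_arm([
  [0.016, -0.006, 0.057, 0, -0.014, 0, 1],
  [0.016, -0.006, 0.057, 0, -0.014, 0, 1],
  [0, 0, 0, 0, 0, 0, 1],
  [0, 0, 0.11, 0, 0, 0, 1],
  [0, 0, 0.11, 0, 0, 0, 1],
  [0, 0, 0.11, 0, 0, 0, 1],
  [0, 0, 0.11, 0, 0, 0, 1],
  [0, 0, 0, 0, 0, 0, 1],
  [0, 0, 0, 0, 0, 0, 1],
])

```text
time: 6.1
position: [0.4758, 0.1814, 0.2076]
tcp_rot: [[0.973, 0.0, -0.23], [0.23, -0.001, 0.973], [-0.0, -1.0, -0.001]]
wrist_force: [-0.7, -0.9, -1.2]
grip_width: 0.0188
```

Run:
```python
from h import *
c=wlook("w3"); P=wcloud(c); ok=c["z_map"]>0; p=P[ok]
d=np.array([-.2284,.9736]);n=np.array([d[1],-d[0]]); R0=np.array([.4715,.2])
s=(p[:,:2]-[.4784,.1703])@d; t=(p[:,:2]-R0)@n
tc=c["position"]; print("tcp s,t",(tc[:2]-[.4784,.1703])@d,(tc[:2]-R0)@n)
for nm,m in (("tab top",(abs(p[:,2]-tc[2]-.039)<.006)&(abs(s-.012)<.01)&(abs(t)<.016)),("shoulder",(abs(p[:,2]-tc[2]+.006)<.006)&(abs(s-.012)<.02)&(abs(t)<.06)),("rod",(abs(p[:,2]-.17)<.006)&(abs(t)<.015)&(s>.02)&(s<.05))):
    if m.sum()>5: print(nm,m.sum(),"s",np.percentile(s[m],[2,50,98]).round(4),"t",np.percentile(t[m],[2,50,98]).round(4),"z",np.median(p[m,2]).round(4),"slope deg",np.degrees(np.polyfit(t[m],s[m],1)[0]).round(2))
```

```text
6.1 [0.47583702 0.18141329 0.2076009 ] 13.30916383231469 [-0.73601138 -0.88214314 -1.19819623] 0.01875270748030625
tcp s,t 0.01140527857581724 -2.268154913268442e-05
tab top 1465 s [0.0037 0.0145 0.0218] t [-0.0109  0.0011  0.0126] z 0.2465 slope deg 0.28
shoulder 1815 s [0.0086 0.015  0.0163] t [-0.0455  0.0012  0.0469] z 0.2022 slope deg 0.15
rod 591 s [0.0207 0.0355 0.0494] t [-0.0044 -0.0002  0.0047] z 0.1702 slope deg 0.66
```

View pics/w3.png

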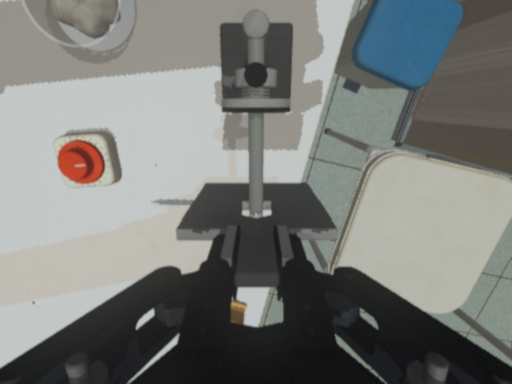

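>>> jog_arm([
  [-0.004, 0.04, 0, 0, 0, 0, 1],
  [0, 0.04, 0, 0, 0, 0, 1],
  [0, 0, 0, 0, 0, 0, 1],
  [0, 0, 0, 0, 0, 0, 1],
])

```text
time: 6.55
position: [0.475, 0.1813, 0.1952]
tcp_rot: [[0.973, -0.001, -0.229], [0.229, -0.0, 0.973], [-0.001, -1.0, -0.0]]
wrist_force: [0.4, -0.1, -1.9]
grip_width: 0.0184
```

Run:
```python
from h import *
c=dict(np.load("w3.npz")); P=wcloud(c); p=P[c["z_map"]>0]
d=np.array([-.2284,.9736]);n=np.array([d[1],-d[0]])
s=(p[:,:2]-[.4784,.1703])@d; t=(p[:,:2]-[.4715,.2])@n
m=(p[:,2]>.15)&(p[:,2]<.2)&(abs(t)<.03)&(abs(t)>.007)&(s>.025)&(s<.13)
print(m.sum(),np.percentile(s[m],[0,2,10,25,50,75,98]),np.percentile(p[m,2],[2,50,98]))
```

```text
1027 [0.08090493 0.08110523 0.08218966 0.08434394 0.08768412 0.09867643
 0.1277007 ] [0.16643802 0.17820523 0.18704204]
```

>>> jog_arm([
  [0, 0.007, 0, 0, 0, 0, 1],
  [0, 0, 0, 0, 0, 0, 1],
  [0, 0, 0, 0, 0, 0, 1],
])

```text
time: 6.85
position: [0.4752, 0.1818, 0.1947]
tcp_rot: [[0.973, 0.0, -0.23], [0.23, 0.0, 0.973], [0.0, -1.0, 0.0]]
wrist_force: [-0.5, -0.4, -1.3]
grip_width: 0.0183
```

>>> jog_arm([
  [0, 0.005, 0, 0, 0, 0, 1],
  [0, 0, 0, 0, 0, 0, 1],
  [0, 0, 0, 0, 0, 0, 1],
])

```text
time: 7.15
position: [0.4751, 0.1818, 0.1938]
tcp_rot: [[0.973, 0.0, -0.23], [0.23, 0.0, 0.973], [0.0, -1.0, -0.0]]
wrist_force: [-0.1, 0.1, -1.1]
grip_width: 0.0187
```

>>> jog_arm([
  [0, 0.007, 0, 0, 0, 0, 1],
  [0, 0, 0, 0, 0, 0, 1],
  [0, 0, 0, 0, 0, 0, 1],
])

```text
time: 7.45
position: [0.4752, 0.1818, 0.1928]
tcp_rot: [[0.973, 0.0, -0.23], [0.23, 0.0, 0.973], [0.0, -1.0, 0.0]]
wrist_force: [-0.2, 0.6, -2.1]
grip_width: 0.0189
```

>>> jog_arm([
  [0, 0.007, 0, 0, 0, 0, 1],
  [0, 0, 0, 0, 0, 0, 1],
  [0, 0, 0, 0, 0, 0, 1],
])

```text
time: 7.75
position: [0.4753, 0.1818, 0.1927]
tcp_rot: [[0.973, 0.001, -0.23], [0.23, 0.001, 0.973], [0.001, -1.0, 0.0]]
wrist_force: [-1.4, -0.3, 5.1]
grip_width: 0.0187
```

>>> jog_arm([
  [-0.004, -0.01, 0, 0, 0, 0, 1],
  [0, 0, 0, 0, 0, 0, 1],
  [0, 0, 0.09, 0, 0, 0, 1],
  [0, 0, 0.1, 0, 0, 0, 1],
  [0, 0, 0.1, 0, 0, 0, 1],
  [0, 0, 0.07, 0, 0, 0, 1],
  [0, 0, 0.02, 0, 0, 0, 1],
  [0, 0, 0, 0, 0, 0, 1],
  [0, 0, 0, 0, 0, 0, 1],
])

```text
time: 8.65
position: [0.4614, 0.2373, 0.1932]
tcp_rot: [[0.973, -0.0, -0.23], [0.23, 0.001, 0.973], [0.0, -1.0, 0.001]]
wrist_force: [0.5, 0.1, -0.7]
grip_width: 0.0187
```

>>> jog_arm([
  [0, 0, 0.013, 0, 0, 0, 1],
  [0, 0, 0.013, 0, 0, 0, 1],
  [0, 0, 0, 0, 0, 0, 1],
  [0, 0, 0, 0, 0, 0, 1],
])

```text
time: 9.05
position: [0.4606, 0.2406, 0.1932]
tcp_rot: [[0.973, -0.0, -0.229], [0.229, -0.0, 0.973], [-0.0, -1.0, -0.0]]
wrist_force: [-0.0, -1.0, -0.5]
grip_width: 0.0187
```

>>> jog_arm([
  [0, 0, 0.013, 0, 0, 0, 1],
  [0, 0, 0, 0, 0, 0, 1],
  [0, 0, 0, 0, 0, 0, 1],
])

```text
time: 9.35
position: [0.4601, 0.243, 0.1932]
tcp_rot: [[0.973, 0.0, -0.23], [0.23, 0.0, 0.973], [0.0, -1.0, 0.0]]
wrist_force: [0.5, -0.4, -1.0]
grip_width: 0.019
```

>>> jog_arm([
  [0, 0, 0.01, 0, 0, 0, 1],
  [0, 0, 0, 0, 0, 0, 1],
  [0, 0, 0, 0, 0, 0, 1],
])

```text
time: 9.65
position: [0.4597, 0.2444, 0.1932]
tcp_rot: [[0.973, -0.0, -0.23], [0.23, 0.0, 0.973], [0.0, -1.0, 0.0]]
wrist_force: [0.5, 0.4, -0.4]
grip_width: 0.0186
```

>>> jog_arm([
  [0, 0, 0.008, 0, 0, 0, 1],
  [0, 0, 0, 0, 0, 0, 1],
  [0, 0, 0, 0, 0, 0, 1],
])

```text
time: 9.95
position: [0.4596, 0.2451, 0.1932]
tcp_rot: [[0.973, -0.0, -0.229], [0.229, -0.0, 0.973], [-0.0, -1.0, -0.0]]
wrist_force: [0.6, -1.5, -0.2]
grip_width: 0.0186
```

>>> jog_arm([
  [0, 0, 0.008, 0, 0, 0, 1],
  [0, 0, 0, 0, 0, 0, 1],
  [0, 0, 0, 0, 0, 0, 1],
])

```text
time: 10.25
position: [0.4594, 0.2457, 0.1932]
tcp_rot: [[0.973, 0.0, -0.229], [0.229, -0.001, 0.973], [-0.0, -1.0, -0.001]]
wrist_force: [0.9, -5.9, 0.4]
grip_width: 0.0189
```

>>> jog_arm([
  [0, 0, 0.008, 0, 0, 0, 1],
  [0, 0, 0, 0, 0, 0, 1],
  [0, 0, 0, 0, 0, 0, 1],
])

```text
time: 10.55
position: [0.4593, 0.2464, 0.1932]
tcp_rot: [[0.973, 0.0, -0.229], [0.229, -0.002, 0.973], [-0.0, -1.0, -0.002]]
wrist_force: [0.8, -5.3, 0.7]
grip_width: 0.0185
```

>>> jog_arm([
  [0, 0, 0.008, 0, 0, 0, 1],
  [0, 0, 0, 0, 0, 0, 1],
  [0, 0, 0, 0, 0, 0, 1],
])

```text
time: 10.85
position: [0.4592, 0.2468, 0.1932]
tcp_rot: [[0.974, 0.0, -0.228], [0.228, -0.003, 0.974], [-0.001, -1.0, -0.003]]
wrist_force: [0.2, -7.3, 1.6]
grip_width: 0.0187
```

>>> jog_arm([
  [0, 0, 0.005, 0, 0, 0, 1],
  [0, 0, 0, 0, 0, 0, 1],
  [0, 0, 0, 0, 0, 0, 1],
])

```text
time: 11.15
position: [0.4591, 0.247, 0.1932]
tcp_rot: [[0.974, 0.0, -0.228], [0.228, -0.004, 0.974], [-0.001, -1.0, -0.003]]
wrist_force: [1.7, -8.7, 1.7]
grip_width: 0.0186
```

>>> jog_arm([
  [0, 0, 0.006, 0, 0, 0, 1],
  [0, 0, 0, 0, 0, 0, 1],
  [0, 0, 0, 0, 0, 0, 1],
  [0, 0, 0, 0, 0, 0, 1],
  [0, 0, 0, 0, 0, 0, 1],
])

```text
time: 11.65
position: [0.4591, 0.2474, 0.1932]
tcp_rot: [[0.974, 0.0, -0.228], [0.228, -0.004, 0.974], [-0.001, -1.0, -0.004]]
wrist_force: [0.9, -9.3, 2.7]
grip_width: 0.0186
```

>>> jog_arm([
  [0, 0.004, 0, 0, 0, 0, 1],
  [0, 0, 0, 0, 0, 0, 1],
  [0, 0, 0, 0, 0, 0, -0.2],
  [0, 0, 0, 0, 0, 0, -0.2],
  [0, 0, 0, 0, 0, 0, -0.2],
  [0, 0, 0, 0, 0, 0, -0.2],
  [0, -0.1, 0, 0, 0, 0, -0.2],
  [0, -0.2, 0, 0, 0, 0, -0.2],
  [0, -0.2, 0, 0, 0, 0, -0.2],
])

```text
time: 12.55
position: [0.4577, 0.2508, 0.268]
tcp_rot: [[0.973, -0.001, -0.23], [0.23, -0.0, 0.973], [-0.001, -1.0, -0.0]]
wrist_force: [-0.2, -0.2, 0.2]
grip_width: 0.0512
```

>>> jog_arm([
  [0, -0.1, -0.1, 0, 0, 0, -0.2],
  [0, 0, -0.15, 0, 0, 0, -0.2],
  [0, 0, -0.15, 0, 0, 0, -0.2],
  [0, 0, 0, 0, 0, 0, -0.2],
  [0, 0, 0, 0, 0, 0, -0.2],
])

```text
time: 13.05
position: [0.472, 0.1913, 0.2823]
tcp_rot: [[0.974, -0.001, -0.228], [0.228, 0.0, 0.974], [-0.0, -1.0, 0.001]]
wrist_force: [-1.4, -0.2, 0.2]
grip_width: 0.0517
```

```bash
cat > meas.py <<'E'
import sys
from h import *
# hung plate measure in rod coordinates: s from hook_rod toward post, t lateral
def meas(c,items):
    p=wcloud(c)[c["z_map"]>0]
    d=np.array([-.2284,.9736]);n=np.array([d[1],-d[0]])
    s=(p[:,:2]-[.4784,.1703])@d; t=(p[:,:2]-[.4715,.2])@n
    for nm,z0,z1,s0,s1,tm in items:
        m=(p[:,2]>z0)&(p[:,2]<z1)&(s>s0)&(s<s1)&(abs(t)<tm)
        if m.sum()>5: print(nm,m.sum(),"s",np.percentile(s[m],[2,50,98]).round(4),"t",np.percentile(t[m],[1,50,99]).round(4),"z",np.percentile(p[m,2],[2,50,98]).round(4),"slope",np.degrees(np.polyfit(t[m],s[m],1)[0]).round(2))
E
python3 - <<'E'
from meas import *
c=wlook("w4")
meas(c,[("tabtop",.225,.242,.05,.1,.03),("tab",.195,.242,.05,.1,.03),("shoulder",.18,.194,.05,.1,.06),("rim",.08,.18,.05,.078,.06),("rod",.16,.18,.01,.05,.02)])
E
```

```text
13.05 [0.47203821 0.19134889 0.28227886] 13.181370182672888 [-1.36032615 -0.18978772  0.15344872] 0.05172834390781242
tabtop 355 s [0.0706 0.0748 0.0783] t [-0.0086  0.0011  0.0109] z [0.2259 0.2324 0.2339] slope 0.47
tab 434 s [0.0706 0.0756 0.0784] t [-0.0086  0.0011  0.0109] z [0.2012 0.2321 0.2338] slope -0.29
shoulder 1387 s [0.0707 0.0773 0.099 ] t [-0.0459 -0.0002  0.0471] z [0.1809 0.1876 0.1924] slope 0.6
rim 243 s [0.0503 0.0603 0.0773] t [-0.0476 -0.0001  0.0476] z [0.1382 0.168  0.1717] slope 0.63
rod 403 s [0.0109 0.0303 0.0491] t [-0.004  -0.0001  0.0048] z [0.1674 0.1702 0.1719] slope 0.18
```

View pics/w4.png

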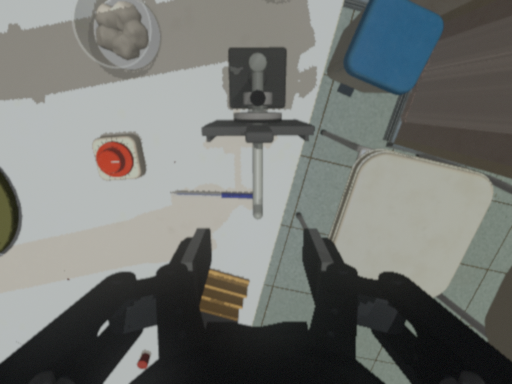

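Run:
```python
from bench import bot
from h import *
s=bot.state(); plan(s,[.467,-.0995,.22],-5.4,8,2,-0.2)
```

```text
[[-0.06, 0.05, -0.24, 0, 0.27, 0, -0.2], [-0.05, 0.05, -0.24, 0, 0.27, 0, -0.2], [-0.04, 0.05, -0.24, 0, 0.27, 0, -0.2], [-0.03, 0.05, -0.24, 0, 0.27, 0, -0.2], [-0.02, 0.05, -0.24, 0, 0.27, 0, -0.2], [-0.01, 0.05, -0.24, 0, 0.27, 0, -0.2], [0.0, 0.05, -0.24, 0, 0.27, 0, -0.2], [0.01, 0.05, -0.24, 0, 0.27, 0, -0.2]]
```

>>> jog_arm([
  [-0.06, 0.05, -0.24, 0, 0.27, 0, -0.4],
  [-0.05, 0.05, -0.24, 0, 0.27, 0, -0.4],
  [-0.04, 0.05, -0.24, 0, 0.27, 0, -0.4],
  [-0.03, 0.05, -0.24, 0, 0.27, 0, -0.4],
  [-0.02, 0.05, -0.24, 0, 0.27, 0, -0.4],
  [-0.01, 0.05, -0.24, 0, 0.27, 0, -0.4],
  [0.0, 0.05, -0.24, 0, 0.27, 0, -0.4],
  [0.01, 0.05, -0.24, 0, 0.27, 0, -0.4],
  [0, 0, 0, 0, 0, 0, -0.4],
  [0, 0, 0, 0, 0, 0, -0.4],
])

```text
time: 14.1
position: [0.4683, -0.0983, 0.2223]
tcp_rot: [[0.996, -0.0, 0.092], [-0.092, 0.001, 0.996], [-0.001, -1.0, 0.001]]
wrist_force: [-0.2, 1.1, -0.1]
grip_width: 0.06
```

Run:
```python
from bench import bot
from h import *
s=bot.state(); print(s["position"],yaw(s["tcp_rot"])); plan(s,[.4665,-.0992,.1055],-5.4,4,3,-0.4)
```

```text
[ 0.46827903 -0.09828771  0.22232645] -5.301522358204583
[[-0.003, 0.195, -0.002, 0, 0.003, 0, -0.4], [-0.003, 0.195, -0.002, 0, 0.003, 0, -0.4], [-0.003, 0.195, -0.002, 0, 0.003, 0, -0.4], [-0.003, 0.195, -0.002, 0, 0.003, 0, -0.4]]
```

>>> jog_arm([
  [-0.003, 0.195, -0.002, 0, 0, 0, -0.4],
  [-0.003, 0.195, -0.002, 0, 0, 0, -0.4],
  [-0.003, 0.195, -0.002, 0, 0, 0, -0.4],
  [-0.003, 0.195, -0.002, 0, 0, 0, -0.4],
  [0, 0, 0, 0, 0, 0, -0.4],
  [0, 0, 0, 0, 0, 0, 1],
  [0, 0, 0, 0, 0, 0, 1],
  [0, 0, 0, 0, 0, 0, 1],
  [0, 0, 0, 0, 0, 0, 1],
  [0, 0, 0, 0, 0, 0, 1],
])

```text
time: 15.1
position: [0.4676, -0.0996, 0.107]
tcp_rot: [[0.996, 0.003, 0.092], [-0.092, 0.001, 0.996], [0.003, -1.0, 0.001]]
wrist_force: [-1.6, 0.2, 6.6]
grip_width: 0.0229
```

>>> jog_arm([
  [0, -0.08, 0, 0, 0, 0, 1],
  [0, -0.15, 0, 0, 0, 0, 1],
  [0, -0.2, 0, 0, 0, 0, 1],
  [0, -0.25, 0, 0, 0, 0, 1],
  [0, 0, 0, 0, 0, 0, 1],
])

```text
time: 15.6
position: [0.4694, -0.1005, 0.213]
tcp_rot: [[0.996, 0.009, 0.093], [-0.093, 0.0, 0.996], [0.009, -1.0, 0.001]]
wrist_force: [-0.0, -0.7, -1.1]
grip_width: 0.0225
```

Run:
```python
from bench import bot
from h import *
s=bot.state(); print(s["position"],yaw(s["tcp_rot"]));H=np.array([.4784,.1703,0]); d=np.array([-.2284,.9736,0])
a=H-.055*d;a[2]=.2075
plan(s,a,13.2,7,3,1)
```

```text
[ 0.46940153 -0.10050791  0.21298404] -5.319445641120844
[[0.001, 0.005, 0.208, 0, -0.308, 0, 1], [0.011, 0.005, 0.208, 0, -0.308, 0, 1], [0.02, 0.005, 0.207, 0, -0.308, 0, 1], [0.03, 0.005, 0.206, 0, -0.308, 0, 1], [0.039, 0.005, 0.204, 0, -0.308, 0, 1], [0.049, 0.005, 0.202, 0, -0.308, 0, 1], [0.058, 0.005, 0.2, 0, -0.308, 0, 1]]
```

>>> jog_arm([
  [0, 0.0, 0.208, 0, -0.308, 0, 1],
  [0.01, 0.0, 0.208, 0, -0.308, 0, 1],
  [0.02, 0.0, 0.207, 0, -0.308, 0, 1],
  [0.03, 0.0, 0.206, 0, -0.308, 0, 1],
  [0.039, 0.0, 0.204, 0, -0.308, 0, 1],
  [0.049, 0.0, 0.202, 0, -0.308, 0, 1],
  [0.05, 0.0, 0.2, 0, -0.308, 0, 1],
  [0, 0, 0, 0, 0, 0, 1],
  [0, 0, 0, 0, 0, 0, 1],
  [0, 0, 0, 0, 0, 0, 1],
])

```text
time: 16.6
position: [0.4864, 0.117, 0.2075]
tcp_rot: [[0.974, -0.0, -0.228], [0.228, -0.001, 0.974], [-0.0, -1.0, -0.001]]
wrist_force: [1.1, -0.5, -1.2]
grip_width: 0.0225
```

Run:
```python
from meas import *
c=wlook("w5"); d=np.array([-.2284,.9736]);n=np.array([d[1],-d[0]]); tc=c["position"]
print("tcp s,t",(tc[:2]-[.4784,.1703])@d,(tc[:2]-[.4715,.2])@n)
z=tc[2]
meas(c,[("M tabtop",z+.03,z+.05,-.07,-.035,.016),("M shoulder",z-.014,z+.0,-.07,-.035,.06),("L tabtop",.225,.242,.05,.1,.03),("L shoulder",.18,.192,.066,.082,.06),("rod",.16,.18,.01,.05,.02)])
b=np.array([.4784,.1703])+.011*d
H=np.append(b,z); s=dict(position=tc,tcp_rot=c["R"]); plan(s,H,13.2,5,3,1)
```

```text
16.6 [0.48635105 0.11695547 0.20749162] 13.207250223420717 [ 1.10593733 -0.5117057  -1.1731891 ] 0.022462514294493596
tcp s,t -0.053752254119985236 -0.004508386812606009
M tabtop 2121 s [-0.0624 -0.0516 -0.0407] t [-0.0158  0.0015  0.0155] z [0.238  0.2457 0.256 ] slope 13.99
M shoulder 1380 s [-0.0585 -0.0515 -0.0507] t [-0.0447 -0.0045  0.0366] z [0.1939 0.2006 0.2069] slope -0.14
L shoulder 1314 s [0.0698 0.0705 0.0715] t [-0.0463 -0.0024  0.0467] z [0.1803 0.186  0.1898] slope 0.45
rod 1098 s [0.011  0.0307 0.0492] t [-0.0046 -0.0002  0.005 ] z [0.1669 0.1702 0.1719] slope -7.4
[[0.006, 0.0, 0.086, 0, 0.0, 0, 1], [0.006, 0.0, 0.086, 0, 0.0, 0, 1], [0.006, 0.0, 0.086, 0, 0.0, 0, 1], [0.006, 0.0, 0.086, 0, 0.0, 0, 1], [0.006, 0.0, 0.086, 0, 0.0, 0, 1]]
```

>>> jog_arm([
  [0.015, 0, 0, 0, -0.02, 0, 1],
  [0.015, 0, 0, 0, -0.02, 0, 1],
  [0, 0, 0.05, 0, 0, 0, 1],
  [0, 0, 0.1, 0, 0, 0, 1],
  [0, 0, 0.1, 0, 0, 0, 1],
  [0, 0, 0.1, 0, 0, 0, 1],
  [0, 0, 0.08, 0, 0, 0, 1],
  [0, 0, 0, 0, 0, 0, 1],
  [0, 0, 0, 0, 0, 0, 1],
])

```text
time: 17.55
position: [0.4754, 0.1813, 0.2076]
tcp_rot: [[0.972, 0.0, -0.236], [0.236, -0.001, 0.972], [-0.0, -1.0, -0.001]]
wrist_force: [-0.4, -0.9, -1.6]
grip_width: 0.0226
```

>>> jog_arm([
  [0, 0.035, 0, 0, 0, 0, 1],
  [0, 0.035, 0, 0, 0, 0, 1],
  [0, 0, 0, 0, 0, 0, 1],
  [0, 0, 0, 0, 0, 0, 1],
])

```text
time: 17.95
position: [0.4754, 0.1807, 0.1968]
tcp_rot: [[0.972, -0.0, -0.234], [0.234, -0.0, 0.972], [-0.001, -1.0, -0.0]]
wrist_force: [0.4, 0.8, -0.9]
grip_width: 0.0231
```

>>> jog_arm([
  [0, 0.01, 0, 0, 0, 0, 1],
  [0, 0, 0, 0, 0, 0, 1],
  [0, 0, 0, 0, 0, 0, 1],
])

```text
time: 18.25
position: [0.4755, 0.1812, 0.1957]
tcp_rot: [[0.972, 0.0, -0.235], [0.235, 0.0, 0.972], [0.0, -1.0, 0.0]]
wrist_force: [-0.2, 0.1, -1.1]
grip_width: 0.0226
```

>>> jog_arm([
  [0, 0.006, 0, 0, 0, 0, 1],
  [0, 0, 0, 0, 0, 0, 1],
  [0, 0, 0, 0, 0, 0, 1],
])

```text
time: 18.55
position: [0.4755, 0.1812, 0.1947]
tcp_rot: [[0.972, 0.0, -0.235], [0.235, 0.0, 0.972], [0.0, -1.0, 0.0]]
wrist_force: [-0.2, 0.0, -0.8]
grip_width: 0.0229
```

>>> jog_arm([
  [0, 0.006, 0, 0, 0, 0, 1],
  [0, 0, 0, 0, 0, 0, 1],
  [0, 0, 0, 0, 0, 0, 1],
])

```text
time: 18.85
position: [0.4757, 0.1813, 0.1943]
tcp_rot: [[0.972, 0.001, -0.235], [0.235, 0.0, 0.972], [0.001, -1.0, 0.0]]
wrist_force: [0.0, 0.3, 2.0]
grip_width: 0.0229
```

>>> jog_arm([
  [0, -0.006, 0, 0, 0, 0, 1],
  [0, 0, 0, 0, 0, 0, 1],
  [0, 0, 0.07, 0, 0, 0, 1],
  [0, 0, 0.1, 0, 0, 0, 1],
  [0, 0, 0.09, 0, 0, 0, 1],
  [0, 0, 0.04, 0, 0, 0, 1],
  [0, 0, 0, 0, 0, 0, 1],
  [0, 0, 0, 0, 0, 0, 1],
])

```text
time: 19.65
position: [0.4648, 0.225, 0.1946]
tcp_rot: [[0.972, -0.0, -0.235], [0.235, -0.0, 0.972], [-0.0, -1.0, -0.0]]
wrist_force: [-0.2, -0.5, -0.6]
grip_width: 0.0226
```

Run:
```python
from meas import *
c=wlook("w6"); d=np.array([-.2284,.9736]);n=np.array([d[1],-d[0]]); tc=c["position"]; q=(tc[:2]-[.4784,.1703])@d
print("tcp s,t",q,(tc[:2]-[.4715,.2])@n)
meas(c,[("M shoulder",.178,.2,q-.01,q+.006,.06),("L shoulder",.178,.195,.066,.082,.06)])
```

```text
19.65 [0.46480599 0.22500261 0.19464524] 13.609070239712537 [-0.23952572 -0.51487545 -0.58682236] 0.022642127195731703
tcp s,t 0.05636332953106717 -0.0008066954287098347
M shoulder 1137 s [0.0515 0.0583 0.0594] t [-0.0412 -0.0191  0.0404] z [0.1783 0.1874 0.1895] slope 0.19
L shoulder 2680 s [0.0709 0.0772 0.0814] t [-0.0463 -0.0021  0.0471] z [0.1789 0.1874 0.1924] slope 0.48
```

>>> jog_arm([
  [0.004, -0.002, 0.013, 0, 0, 0, 1],
  [0, 0, 0.013, 0, 0, 0, 1],
  [0, 0, 0.013, 0, 0, 0, 1],
  [0, 0, 0, 0, 0, 0, 1],
  [0, 0, 0, 0, 0, 0, 1],
])

```text
time: 20.2
position: [0.4641, 0.2307, 0.195]
tcp_rot: [[0.972, 0.0, -0.235], [0.235, -0.0, 0.972], [-0.0, -1.0, -0.0]]
wrist_force: [0.6, -0.1, -1.3]
grip_width: 0.0229
```

>>> jog_arm([
  [0, 0, 0.013, 0, 0, 0, 1],
  [0, 0, 0.007, 0, 0, 0, 1],
  [0, 0, 0, 0, 0, 0, 1],
  [0, 0, 0, 0, 0, 0, 1],
])

```text
time: 20.6
position: [0.4634, 0.2337, 0.195]
tcp_rot: [[0.972, 0.0, -0.235], [0.235, 0.0, 0.972], [0.0, -1.0, 0.0]]
wrist_force: [-0.1, 0.2, -1.5]
grip_width: 0.0228
```

>>> jog_arm([
  [0, 0, 0.007, 0, 0, 0, 1],
  [0, 0, 0, 0, 0, 0, 1],
  [0, 0, 0, 0, 0, 0, 1],
])

```text
time: 20.9
position: [0.4631, 0.2347, 0.195]
tcp_rot: [[0.972, 0.0, -0.235], [0.235, 0.0, 0.972], [0.0, -1.0, 0.0]]
wrist_force: [0.5, -0.1, -0.6]
grip_width: 0.0226
```

>>> jog_arm([
  [0, 0, 0.007, 0, 0, 0, 1],
  [0, 0, 0, 0, 0, 0, 1],
  [0, 0, 0, 0, 0, 0, 1],
])

```text
time: 21.2
position: [0.4629, 0.2357, 0.195]
tcp_rot: [[0.972, 0.0, -0.235], [0.235, 0.0, 0.972], [0.0, -1.0, 0.0]]
wrist_force: [0.1, -0.6, -1.0]
grip_width: 0.0227
```

>>> jog_arm([
  [0, 0, 0.007, 0, 0, 0, 1],
  [0, 0, 0, 0, 0, 0, 1],
  [0, 0, 0, 0, 0, 0, 1],
])

```text
time: 21.5
position: [0.4627, 0.2367, 0.195]
tcp_rot: [[0.972, 0.0, -0.235], [0.235, -0.0, 0.972], [0.0, -1.0, -0.0]]
wrist_force: [-0.0, -0.1, -1.4]
grip_width: 0.0223
```

>>> jog_arm([
  [0, 0, 0.007, 0, 0, 0, 1],
  [0, 0, 0, 0, 0, 0, 1],
  [0, 0, 0, 0, 0, 0, 1],
])

```text
time: 21.8
position: [0.4625, 0.2375, 0.195]
tcp_rot: [[0.972, 0.0, -0.235], [0.235, -0.0, 0.972], [0.0, -1.0, -0.0]]
wrist_force: [-1.0, -0.2, -1.6]
grip_width: 0.0224
```

>>> jog_arm([
  [0, 0, 0.007, 0, 0, 0, 1],
  [0, 0, 0, 0, 0, 0, 1],
  [0, 0, 0, 0, 0, 0, 1],
])

```text
time: 22.1
position: [0.4622, 0.2389, 0.1951]
tcp_rot: [[0.972, 0.0, -0.235], [0.235, 0.0, 0.972], [0.0, -1.0, 0.0]]
wrist_force: [0.2, -0.7, -1.2]
grip_width: 0.0228
```

>>> jog_arm([
  [0, 0, 0.007, 0, 0, 0, 1],
  [0, 0, 0, 0, 0, 0, 1],
  [0, 0, 0, 0, 0, 0, 1],
])

```text
time: 22.4
position: [0.462, 0.2395, 0.1951]
tcp_rot: [[0.972, 0.0, -0.235], [0.235, -0.0, 0.972], [0.0, -1.0, -0.0]]
wrist_force: [0.5, -2.1, -0.6]
grip_width: 0.0229
```

>>> jog_arm([
  [0, 0, 0.007, 0, 0, 0, 1],
  [0, 0, 0, 0, 0, 0, 1],
  [0, 0, 0, 0, 0, 0, 1],
])

```text
time: 22.7
position: [0.4619, 0.2401, 0.1951]
tcp_rot: [[0.972, 0.0, -0.234], [0.234, -0.001, 0.972], [-0.0, -1.0, -0.001]]
wrist_force: [1.2, -4.3, 0.3]
grip_width: 0.0227
```

>>> jog_arm([
  [0, 0, 0.007, 0, 0, 0, 1],
  [0, 0, 0, 0, 0, 0, 1],
  [0, 0, 0, 0, 0, 0, 1],
])

```text
time: 23.0
position: [0.4617, 0.2406, 0.1951]
tcp_rot: [[0.972, 0.0, -0.234], [0.234, -0.002, 0.972], [-0.0, -1.0, -0.002]]
wrist_force: [0.8, -6.7, 0.8]
grip_width: 0.0228
```

>>> jog_arm([
  [0, 0, 0.007, 0, 0, 0, 1],
  [0, 0, 0, 0, 0, 0, 1],
  [0, 0, 0, 0, 0, 0, 1],
])

```text
time: 23.3
position: [0.4617, 0.241, 0.1951]
tcp_rot: [[0.972, 0.0, -0.234], [0.234, -0.002, 0.972], [-0.0, -1.0, -0.002]]
wrist_force: [0.3, -7.1, 2.1]
grip_width: 0.0226
```

>>> jog_arm([
  [0, 0, 0.007, 0, 0, 0, 1],
  [0, 0, 0, 0, 0, 0, 1],
  [0, 0, 0, 0, 0, 0, 1],
  [0, 0, 0, 0, 0, 0, 1],
])

```text
time: 23.7
position: [0.4616, 0.2414, 0.1951]
tcp_rot: [[0.972, 0.0, -0.233], [0.233, -0.003, 0.972], [-0.0, -1.0, -0.003]]
wrist_force: [1.1, -8.5, 1.8]
grip_width: 0.0227
```

>>> jog_arm([
  [0, 0, 0.007, 0, 0, 0, 1],
  [0, 0, 0, 0, 0, 0, 1],
  [0, 0, 0, 0, 0, 0, 1],
  [0, 0, 0, 0, 0, 0, 1],
  [0, 0, 0, 0, 0, 0, 1],
])

```text
time: 24.2
position: [0.4615, 0.2418, 0.1951]
tcp_rot: [[0.973, 0.0, -0.233], [0.233, -0.004, 0.973], [-0.001, -1.0, -0.004]]
wrist_force: [1.3, -8.8, 1.6]
grip_width: 0.0223
```

>>> jog_arm([
  [0, 0, -0.006, 0, 0, 0, 1],
  [0, 0, -0.006, 0, 0, 0, 1],
  [0, 0, -0.006, 0, 0, 0, 1],
  [0, 0, -0.006, 0, 0, 0, 1],
  [0, 0.004, -0.004, 0, 0, 0, 1],
  [0, 0, 0, 0, 0, 0, 1],
  [0, 0, 0, 0, 0, 0, 1],
])

```text
time: 24.9
position: [0.4619, 0.2405, 0.1946]
tcp_rot: [[0.972, 0.0, -0.235], [0.235, -0.0, 0.972], [0.0, -1.0, -0.0]]
wrist_force: [0.5, -5.2, 1.2]
grip_width: 0.0228
```

>>> jog_arm([
  [0, 0, -0.005, 0, 0, 0, 1],
  [0, 0, 0, 0, 0, 0, 1],
  [0, 0, 0, 0, 0, 0, 1],
  [0, 0, 0, 0, 0, 0, -0.2],
  [0, 0, 0, 0, 0, 0, -0.2],
  [0, 0, 0, 0, 0, 0, -0.2],
  [0, 0, 0, 0, 0, 0, -0.2],
  [0, -0.1, 0, 0, 0, 0, -0.2],
  [0, -0.2, 0, 0, 0, 0, -0.2],
  [0, -0.25, 0, 0, 0, 0, -0.2],
])

```text
time: 25.9
position: [0.4608, 0.2399, 0.2765]
tcp_rot: [[0.972, -0.003, -0.235], [0.235, -0.001, 0.972], [-0.003, -1.0, -0.001]]
wrist_force: [-0.1, 0.2, 0.4]
grip_width: 0.0512
```

>>> jog_arm([
  [0, 0, -0.1, 0, 0, 0, -0.4],
  [0, 0, -0.15, 0, 0, 0, -0.4],
  [0, 0, -0.15, 0, 0, 0, -0.4],
  [0, 0, 0, 0, 0, 0, -0.4],
  [0, 0, 0, 0, 0, 0, -0.4],
])

```text
time: 26.4
position: [0.4758, 0.1818, 0.2767]
tcp_rot: [[0.972, -0.0, -0.234], [0.234, 0.001, 0.972], [-0.0, -1.0, 0.001]]
wrist_force: [-0.7, 0.7, -0.2]
grip_width: 0.0596
```

Run:
```python
from meas import *
c=wlook("w7")
meas(c,[("L tabtop",.225,.242,.0705,.1,.03),("M tabtop",.225,.242,.05,.07,.03),("tabs",.225,.242,.05,.1,.03),("shoulders",.18,.192,.045,.0815,.06),("L sh out",.17,.195,.05,.081,.06)])
s=dict(position=c["position"],tcp_rot=c["R"]); plan(s,[.462,-.1485,.215],-5.4,10,2,-0.4)
```

```text
26.4 [0.47584232 0.18176472 0.27673591] 13.529667211679675 [-0.69205545  0.66529096 -0.17534755] 0.05961284562173487
L tabtop 508 s [0.0706 0.0757 0.0808] t [-0.0097  0.0009  0.0109] z [0.2292 0.2325 0.2341] slope -0.09
M tabtop 277 s [0.0651 0.0678 0.07  ] t [-0.0111  0.0003  0.0124] z [0.2311 0.2327 0.234 ] slope 0.13
tabs 795 s [0.0652 0.0724 0.0807] t [-0.0105  0.0009  0.0117] z [0.2299 0.2326 0.2341] slope 0.86
shoulders 1623 s [0.0652 0.0741 0.0809] t [-0.0461 -0.0121  0.0466] z [0.1857 0.1878 0.1892] slope -0.02
L sh out 1652 s [0.0558 0.0738 0.0808] t [-0.046  -0.0101  0.0466] z [0.1712 0.1877 0.1892] slope -0.02
[[-0.06, 0.04, -0.21, 0, 0.22, 0, -0.4], [-0.05, 0.04, -0.21, 0, 0.22, 0, -0.4], [-0.05, 0.04, -0.22, 0, 0.22, 0, -0.4], [-0.04, 0.04, -0.22, 0, 0.22, 0, -0.4], [-0.03, 0.04, -0.22, 0, 0.22, 0, -0.4], [-0.02, 0.04, -0.22, 0, 0.22, 0, -0.4], [-0.02, 0.04, -0.22, 0, 0.22, 0, -0.4], [-0.01, 0.04, -0.22, 0, 0.22, 0, -0.4], [0.0, 0.04, -0.22, 0, 0.22, 0, -0.4], [0.0, 0.04, -0.22, 0, 0.22, 0, -0.4]]
```

View pics/w7.png

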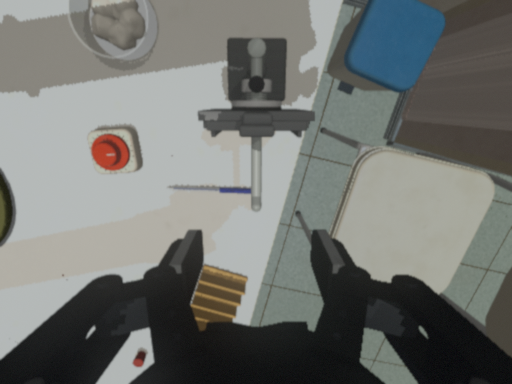

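>>> jog_arm([
  [-0.06, 0.04, -0.21, 0, 0.22, 0, -0.4],
  [-0.05, 0.04, -0.21, 0, 0.22, 0, -0.4],
  [-0.05, 0.04, -0.22, 0, 0.22, 0, -0.4],
  [-0.04, 0.04, -0.22, 0, 0.22, 0, -0.4],
  [-0.03, 0.04, -0.22, 0, 0.22, 0, -0.4],
  [-0.02, 0.04, -0.22, 0, 0.22, 0, -0.4],
  [-0.02, 0.04, -0.22, 0, 0.22, 0, -0.4],
  [-0.01, 0.04, -0.22, 0, 0.22, 0, -0.4],
  [0, 0.04, -0.22, 0, 0.22, 0, -0.4],
  [0, 0.04, -0.22, 0, 0.22, 0, -0.4],
])

```text
time: 27.45
position: [0.4627, -0.1503, 0.2166]
tcp_rot: [[0.996, 0.001, 0.094], [-0.094, 0.001, 0.996], [0.001, -1.0, 0.001]]
wrist_force: [1.1, 0.8, 0.1]
grip_width: 0.0599
```

>>> jog_arm([
  [0, 0, 0, 0, 0, 0, -0.4],
  [0, 0, 0, 0, 0, 0, -0.4],
])

```text
time: 27.65
position: [0.4627, -0.1494, 0.2167]
tcp_rot: [[0.996, -0.0, 0.094], [-0.094, 0.001, 0.996], [-0.0, -1.0, 0.001]]
wrist_force: [0.2, 0.3, -0.6]
grip_width: 0.0597
```

Run:
```python
from bench import bot
from h import *
s=bot.state(); print(s["position"],yaw(s["tcp_rot"])); plan(s,[.4615,-.1485,.0995],-5.4,4,3,-0.4)
```

```text
[ 0.46266955 -0.14942629  0.21669476] -5.415618552727061
[[-0.002, 0.195, 0.001, 0, 0.0, 0, -0.4], [-0.002, 0.195, 0.001, 0, 0.0, 0, -0.4], [-0.002, 0.195, 0.001, 0, 0.0, 0, -0.4], [-0.002, 0.195, 0.001, 0, 0.0, 0, -0.4]]
```

>>> jog_arm([
  [-0.002, 0.195, 0.001, 0, 0, 0, -0.4],
  [-0.002, 0.195, 0.001, 0, 0, 0, -0.4],
  [-0.002, 0.195, 0.001, 0, 0, 0, -0.4],
  [-0.002, 0.195, 0.001, 0, 0, 0, -0.4],
  [0, 0, 0, 0, 0, 0, -0.4],
  [0, 0, 0, 0, 0, 0, 1],
  [0, 0, 0, 0, 0, 0, 1],
  [0, 0, 0, 0, 0, 0, 1],
  [0, 0, 0, 0, 0, 0, 1],
  [0, 0, 0, 0, 0, 0, 1],
])

```text
time: 28.65
position: [0.4632, -0.1484, 0.1014]
tcp_rot: [[0.996, 0.003, 0.093], [-0.093, 0.0, 0.996], [0.003, -1.0, 0.001]]
wrist_force: [-0.7, 1.4, 6.2]
grip_width: 0.0269
```

>>> jog_arm([
  [0, -0.08, 0, 0, 0, 0, 1],
  [0, -0.15, 0, 0, 0, 0, 1],
  [0, -0.23, 0, 0, 0, 0, 1],
  [0, -0.25, 0, 0, 0, 0, 1],
  [0, 0, 0, 0, 0, 0, 1],
])

```text
time: 29.15
position: [0.4648, -0.1495, 0.212]
tcp_rot: [[0.996, 0.01, 0.093], [-0.093, -0.0, 0.996], [0.01, -1.0, 0.001]]
wrist_force: [0.9, 0.5, -0.1]
grip_width: 0.0268
```

Run:
```python
from bench import bot
from h import *
s=bot.state(); print(s["position"],yaw(s["tcp_rot"]));H=np.array([.4784,.1703,0]); d=np.array([-.2284,.9736,0])
a=H-.055*d;a[2]=.2075
plan(s,a,13.4,8,3,1)
```

```text
[ 0.46483443 -0.14950415  0.21195553] -5.3536611602059345
[[0.001, 0.004, 0.223, 0, -0.273, 0, 1], [0.01, 0.004, 0.223, 0, -0.273, 0, 1], [0.019, 0.004, 0.222, 0, -0.273, 0, 1], [0.028, 0.004, 0.221, 0, -0.273, 0, 1], [0.037, 0.004, 0.22, 0, -0.273, 0, 1], [0.046, 0.004, 0.218, 0, -0.273, 0, 1], [0.055, 0.004, 0.216, 0, -0.273, 0, 1], [0.064, 0.004, 0.214, 0, -0.273, 0, 1]]
```

>>> jog_arm([
  [0, 0, 0.223, 0, -0.273, 0, 1],
  [0.01, 0, 0.223, 0, -0.273, 0, 1],
  [0.02, 0, 0.222, 0, -0.273, 0, 1],
  [0.03, 0, 0.221, 0, -0.273, 0, 1],
  [0.04, 0, 0.22, 0, -0.273, 0, 1],
  [0.05, 0, 0.218, 0, -0.273, 0, 1],
  [0.06, 0, 0.216, 0, -0.273, 0, 1],
  [0.07, 0, 0.21, 0, -0.273, 0, 1],
  [0, 0, 0, 0, 0, 0, 1],
  [0, 0, 0, 0, 0, 0, 1],
])

```text
time: 30.15
position: [0.4907, 0.1189, 0.2061]
tcp_rot: [[0.972, -0.001, -0.235], [0.235, -0.001, 0.972], [-0.001, -1.0, -0.001]]
wrist_force: [0.6, -0.8, -1.0]
grip_width: 0.0266
```

Run:
```python
from meas import *
c=wlook("w8"); d=np.array([-.2284,.9736]);n=np.array([d[1],-d[0]]); tc=c["position"]
q=(tc[:2]-[.4784,.1703])@d
print("tcp s,t",q,(tc[:2]-[.4715,.2])@n)
z=tc[2]
meas(c,[("S shoulder",z-.014,z+.0,q-.01,q+.02,.06),("M shoulder",.18,.192,.06,.0715,.06),("L sh",.18,.192,.0735,.082,.06)])
H=np.append(np.array([.4784,.1703])+.011*d,.2085); plan(dict(position=tc,tcp_rot=c["R"]),H,13.4,1,3,1)
```

```text
30.15 [0.49069386 0.11894738 0.20607197] 13.590578695787261 [ 0.63917461 -0.79264474 -1.00096406] 0.026602113115162432
tcp s,t -0.05280482778149336 0.0001747242551524894
S shoulder 915 s [-0.0575 -0.0514 -0.0507] t [-0.0336  0.0002  0.0351] z [0.1924 0.1983 0.2056] slope 0.5
M shoulder 2470 s [0.0645 0.0666 0.0713] t [-0.0403 -0.0016  0.0407] z [0.1807 0.1876 0.1902] slope 0.13
[[0.001, -0.016, 0.425, 0, 0.022, 0, 1]]
```

>>> jog_arm([
  [-0.003, -0.008, 0, 0, 0.03, 0, 1],
  [0, -0.008, 0, 0, 0, 0, 1],
  [0, 0, 0.05, 0, 0, 0, 1],
  [0, 0, 0.1, 0, 0, 0, 1],
  [0, 0, 0.1, 0, 0, 0, 1],
  [0, 0, 0.1, 0, 0, 0, 1],
  [0, 0, 0.075, 0, 0, 0, 1],
  [0, 0, 0, 0, 0, 0, 1],
  [0, 0, 0, 0, 0, 0, 1],
])

```text
time: 31.1
position: [0.4757, 0.1798, 0.2088]
tcp_rot: [[0.973, 0.0, -0.229], [0.229, -0.001, 0.973], [-0.0, -1.0, -0.001]]
wrist_force: [0.1, -0.4, -0.8]
grip_width: 0.0268
```

>>> jog_arm([
  [0, 0.035, 0, 0, 0, 0, 1],
  [0, 0.035, 0, 0, 0, 0, 1],
  [0, 0, 0, 0, 0, 0, 1],
  [0, 0, 0, 0, 0, 0, 1],
])

```text
time: 31.5
position: [0.4756, 0.1793, 0.198]
tcp_rot: [[0.974, -0.0, -0.227], [0.227, -0.0, 0.974], [-0.001, -1.0, -0.0]]
wrist_force: [0.3, -0.3, -0.8]
grip_width: 0.0266
```

>>> jog_arm([
  [0, 0.006, 0, 0, 0, 0, 1],
  [0, 0, 0, 0, 0, 0, 1],
  [0, 0, 0, 0, 0, 0, 1],
])

```text
time: 31.8
position: [0.4758, 0.1798, 0.1976]
tcp_rot: [[0.974, 0.0, -0.228], [0.228, 0.0, 0.974], [0.0, -1.0, 0.0]]
wrist_force: [0.3, -0.5, -0.6]
grip_width: 0.0268
```

>>> jog_arm([
  [0, 0.01, 0, 0, 0, 0, 1],
  [0, 0, 0, 0, 0, 0, 1],
  [0, 0, 0, 0, 0, 0, 1],
])

```text
time: 32.1
position: [0.4756, 0.1798, 0.1959]
tcp_rot: [[0.974, -0.0, -0.228], [0.228, -0.0, 0.974], [-0.0, -1.0, 0.0]]
wrist_force: [0.1, -0.0, -0.8]
grip_width: 0.0267
```

>>> jog_arm([
  [0, 0.006, 0, 0, 0, 0, 1],
  [0, 0, 0, 0, 0, 0, 1],
  [0, 0, 0, 0, 0, 0, 1],
])

```text
time: 32.4
position: [0.4759, 0.1799, 0.1953]
tcp_rot: [[0.974, 0.001, -0.228], [0.228, 0.0, 0.974], [0.001, -1.0, 0.0]]
wrist_force: [0.7, 0.4, 0.7]
grip_width: 0.0267
```

>>> jog_arm([
  [0, 0.006, 0, 0, 0, 0, 1],
  [0, 0, 0, 0, 0, 0, 1],
  [0, 0, 0, 0, 0, 0, 1],
])

```text
time: 32.7
position: [0.4761, 0.1799, 0.1951]
tcp_rot: [[0.974, 0.001, -0.228], [0.228, 0.001, 0.974], [0.001, -1.0, 0.0]]
wrist_force: [-0.6, -0.4, 5.7]
grip_width: 0.0267
```

>>> jog_arm([
  [0, -0.01, 0, 0, 0, 0, 1],
  [0, 0, 0, 0, 0, 0, 1],
  [0, 0, 0.07, 0, 0, 0, 1],
  [0, 0, 0.1, 0, 0, 0, 1],
  [0, 0, 0.09, 0, 0, 0, 1],
  [0, 0, 0.03, 0, 0, 0, 1],
  [0, 0, 0, 0, 0, 0, 1],
  [0, 0, 0, 0, 0, 0, 1],
])

```text
time: 33.5
position: [0.4656, 0.2222, 0.1955]
tcp_rot: [[0.974, -0.0, -0.229], [0.229, -0.0, 0.974], [-0.0, -1.0, -0.0]]
wrist_force: [-0.3, 0.0, 0.3]
grip_width: 0.0267
```

Run:
```python
from meas import *
c=wlook("w9"); d=np.array([-.2284,.9736]);n=np.array([d[1],-d[0]]); tc=c["position"]; q=(tc[:2]-[.4784,.1703])@d
print("tcp s,t",q,(tc[:2]-[.4715,.2])@n)
meas(c,[("S shoulder",.178,.2,q-.008,q+.0045,.06),("M shoulder",.178,.195,.063,.0715,.06)])
```

```text
33.5 [0.46563233 0.22223048 0.19550565] 13.212166270527662 [-0.2615972   0.0362334   0.34488239] 0.026732812261058808
tcp s,t 0.053475651977038206 -0.0006353254247760267
S shoulder 531 s [0.0485 0.0548 0.0556] t [-0.0347 -0.0228  0.0344] z [0.1782 0.187  0.1892] slope -0.01
M shoulder 965 s [0.0654 0.0685 0.0714] t [-0.0404  0.0122  0.0406] z [0.1866 0.1879 0.1891] slope -0.08
```

>>> jog_arm([
  [0.001, -0.003, 0.013, 0, 0, 0, 1],
  [0, 0, 0.013, 0, 0, 0, 1],
  [0, 0, 0, 0, 0, 0, 1],
  [0, 0, 0, 0, 0, 0, 1],
])

```text
time: 33.95
position: [0.465, 0.2258, 0.196]
tcp_rot: [[0.974, -0.0, -0.228], [0.228, -0.0, 0.974], [-0.0, -1.0, -0.0]]
wrist_force: [-0.2, -1.1, -0.5]
grip_width: 0.0266
```

>>> jog_arm([
  [0, 0, 0.013, 0, 0, 0, 1],
  [0, 0, 0.009, 0, 0, 0, 1],
  [0, 0, 0, 0, 0, 0, 1],
  [0, 0, 0, 0, 0, 0, 1],
])

```text
time: 34.35
position: [0.4643, 0.2292, 0.1961]
tcp_rot: [[0.974, 0.0, -0.228], [0.228, -0.0, 0.974], [0.0, -1.0, -0.0]]
wrist_force: [-1.3, 0.9, -0.4]
grip_width: 0.0268
```

>>> jog_arm([
  [0, 0, 0.008, 0, 0, 0, 1],
  [0, 0, 0, 0, 0, 0, 1],
  [0, 0, 0, 0, 0, 0, 1],
])

```text
time: 34.65
position: [0.464, 0.2304, 0.1961]
tcp_rot: [[0.974, 0.0, -0.228], [0.228, 0.0, 0.974], [0.0, -1.0, 0.0]]
wrist_force: [0.3, -0.2, -0.6]
grip_width: 0.0269
```

>>> jog_arm([
  [0, 0, 0.008, 0, 0, 0, 1],
  [0, 0, 0, 0, 0, 0, 1],
  [0, 0, 0, 0, 0, 0, 1],
])

```text
time: 34.95
position: [0.4637, 0.2315, 0.1961]
tcp_rot: [[0.974, 0.0, -0.228], [0.228, -0.0, 0.974], [0.0, -1.0, -0.0]]
wrist_force: [0.5, 0.0, -1.1]
grip_width: 0.0267
```

>>> jog_arm([
  [0, 0, 0.007, 0, 0, 0, 1],
  [0, 0, 0, 0, 0, 0, 1],
  [0, 0, 0, 0, 0, 0, 1],
])

```text
time: 35.25
position: [0.4636, 0.232, 0.1961]
tcp_rot: [[0.974, 0.0, -0.228], [0.228, -0.001, 0.974], [-0.0, -1.0, -0.001]]
wrist_force: [1.1, -1.9, -0.7]
grip_width: 0.0271
```

>>> jog_arm([
  [0, 0, 0.007, 0, 0, 0, 1],
  [0, 0, 0.007, 0, 0, 0, 1],
  [0, 0, 0, 0, 0, 0, 1],
  [0, 0, 0, 0, 0, 0, 1],
])

```text
time: 35.65
position: [0.4634, 0.2331, 0.1961]
tcp_rot: [[0.974, 0.0, -0.227], [0.227, -0.002, 0.974], [-0.0, -1.0, -0.002]]
wrist_force: [-0.1, -5.2, 2.0]
grip_width: 0.0269
```

>>> jog_arm([
  [0, 0, 0.007, 0, 0, 0, 1],
  [0, 0, 0, 0, 0, 0, 1],
  [0, 0, 0, 0, 0, 0, 1],
])

```text
time: 35.95
position: [0.4633, 0.2335, 0.1961]
tcp_rot: [[0.974, 0.0, -0.227], [0.227, -0.003, 0.974], [-0.0, -1.0, -0.003]]
wrist_force: [0.2, -5.9, 1.6]
grip_width: 0.0269
```

>>> jog_arm([
  [0, 0, 0.007, 0, 0, 0, 1],
  [0, 0, 0, 0, 0, 0, 1],
  [0, 0, 0, 0, 0, 0, 1],
])

```text
time: 36.25
position: [0.4632, 0.2339, 0.1962]
tcp_rot: [[0.974, 0.0, -0.226], [0.226, -0.004, 0.974], [-0.001, -1.0, -0.004]]
wrist_force: [0.5, -7.8, 3.0]
grip_width: 0.0269
```

>>> jog_arm([
  [0, 0, 0.009, 0, 0, 0, 1],
  [0, 0, 0, 0, 0, 0, 1],
  [0, 0, 0, 0, 0, 0, 1],
])

```text
time: 36.55
position: [0.4631, 0.2345, 0.1962]
tcp_rot: [[0.974, 0.0, -0.226], [0.226, -0.005, 0.974], [-0.001, -1.0, -0.005]]
wrist_force: [0.2, -8.1, 2.1]
grip_width: 0.0267
```

>>> jog_arm([
  [0, 0, 0.004, 0, 0, 0, 1],
  [0, 0, 0, 0, 0, 0, 1],
  [0, 0, 0, 0, 0, 0, 1],
  [0, 0, 0, 0, 0, 0, 1],
])

```text
time: 36.95
position: [0.4631, 0.2345, 0.1962]
tcp_rot: [[0.974, 0.0, -0.226], [0.226, -0.005, 0.974], [-0.001, -1.0, -0.005]]
wrist_force: [0.8, -9.3, 2.9]
grip_width: 0.0268
```

>>> jog_arm([
  [0, 0, -0.006, 0, 0, 0, 1],
  [0, 0, -0.006, 0, 0, 0, 1],
  [0, 0, -0.006, 0, 0, 0, 1],
  [0, 0, -0.006, 0, 0, 0, 1],
  [0, 0, -0.006, 0, 0, 0, 1],
  [0, 0.004, -0.003, 0, 0, 0, 1],
  [0, 0, 0, 0, 0, 0, 1],
  [0, 0, 0, 0, 0, 0, 1],
])

```text
time: 37.75
position: [0.4634, 0.2336, 0.1956]
tcp_rot: [[0.974, 0.0, -0.228], [0.228, -0.0, 0.974], [0.0, -1.0, -0.0]]
wrist_force: [0.9, -4.1, 0.6]
grip_width: 0.0265
```

>>> jog_arm([
  [0, 0, -0.004, 0, 0, 0, 1],
  [0, 0, 0, 0, 0, 0, 1],
  [0, 0, 0, 0, 0, 0, 1],
  [0, 0, 0, 0, 0, 0, -0.2],
  [0, 0, 0, 0, 0, 0, -0.2],
  [0, 0, 0, 0, 0, 0, -0.2],
  [0, 0, 0, 0, 0, 0, -0.2],
  [0, -0.1, 0, 0, 0, 0, -0.2],
  [0, -0.2, 0, 0, 0, 0, -0.2],
  [0, -0.25, 0, 0, 0, 0, -0.2],
])

```text
time: 38.75
position: [0.4623, 0.2329, 0.2776]
tcp_rot: [[0.974, -0.003, -0.228], [0.228, -0.001, 0.974], [-0.003, -1.0, -0.001]]
wrist_force: [0.4, 1.7, 0.0]
grip_width: 0.051
```

>>> jog_arm([
  [0, 0, -0.1, 0, 0, 0, -0.2],
  [0, 0, -0.15, 0, 0, 0, -0.2],
  [0, 0, -0.15, 0, 0, 0, -0.2],
  [0, 0, 0, 0, 0, 0, -0.2],
  [0, 0, 0, 0, 0, 0, -0.2],
])

```text
time: 39.25
position: [0.4769, 0.1746, 0.2778]
tcp_rot: [[0.974, -0.0, -0.227], [0.227, 0.001, 0.974], [-0.0, -1.0, 0.001]]
wrist_force: [-0.2, 1.0, 0.5]
grip_width: 0.0512
```

Run:
```python
from meas import *
from bench import eyes
c=wlook("w10")
meas(c,[("tabs",.225,.242,.04,.1,.03),("shoulders",.178,.192,.04,.0815,.06),("S tab",.225,.242,.055,.062,.03),("M tab",.225,.242,.066,.070,.03),("L tab",.225,.242,.074,.08,.03)])
S=eyes.read_camera("side")["image"][100:180,205:285,::-1]
g=np.zeros((400,800,3),np.uint8); g[:,:400]=cv2.resize(S,(400,400),interpolation=cv2.INTER_CUBIC); g[:,400:]=cv2.resize(c["image"][60:220,180:340,::-1],(400,400),interpolation=cv2.INTER_CUBIC)
cv2.imwrite("pics/fin.png",g)
```

```text
39.25 [0.4769488  0.17463502 0.27776396] 13.128559121037464 [-0.23092421  0.98304948  0.54069631] 0.05115798141928399
tabs 1297 s [0.0579 0.0685 0.0806] t [-0.012   0.0008  0.0136] z [0.2306 0.2326 0.2341] slope 0.33
shoulders 1991 s [0.058  0.0723 0.0808] t [-0.0458 -0.0128  0.0465] z [0.1863 0.1878 0.1894] slope 0.01
S tab 273 s [0.0578 0.06   0.062 ] t [-0.0127  0.0008  0.0143] z [0.2312 0.2327 0.234 ] slope 0.18
M tab 213 s [0.0665 0.0683 0.0698] t [-0.0113  0.0001  0.0121] z [0.2312 0.2327 0.2341] slope -0.04
L tab 303 s [0.0742 0.0774 0.0799] t [-0.0091  0.0008  0.0107] z [0.231  0.2327 0.2341] slope -0.11
```

View pics/fin.png

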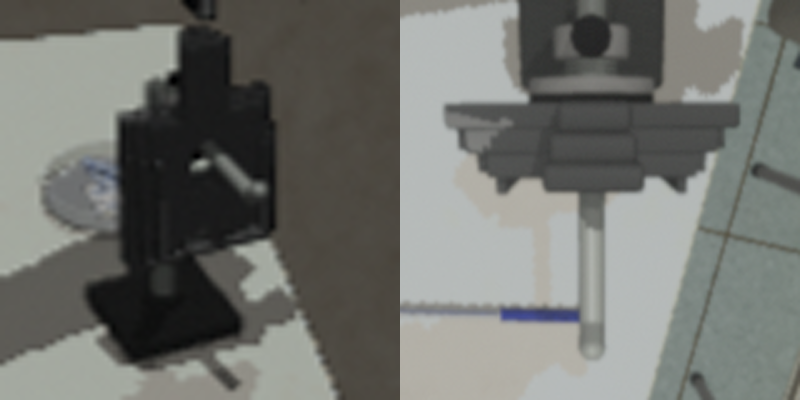

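```bash
python3 -c "
from bench import bot
print(bot.close_job())"
```

```text
the job is handed in; nothing more can be done
None
```

The three plates hang nested on the hook, the large one against the rubber-faced stop, then the middle one, then the small one. I handed the job in after 39.3 s of robot time.

**Placing:** I gripped each plate by the sides of its tab and passed its eye over the lip. I lowered it until I felt the rod, lifted it 0.5–1 mm, and slid it back until it met what was behind it. The highest push I read was 9.3 N for the large plate, 8.9 N for the middle and 9.3 N for the small. I let the large plate go while still pressed, so the stop sprang back and moved it about 3 mm forward. The middle plate pushed it back onto the stop. For the other two I eased the push off before opening the gripper.

**Last checks:**
- **Nesting:** the tab stack measured about 23 mm front to back, against 24 mm nominal, within the camera's accuracy. After the middle plate, the two tabs measured 15.6 mm against 16 mm.
- **Hanging:** all three tab tops sit at the same height (0.233 m), the open fronts face the hook's tip, and the plates are within about 1 mm of the rod's centreline.
- **Robot clear:** the gripper was open and clear of the plates when I handed in.
- **Bystanders:** I did not touch the bottle, stopper or pen. In the last picture I saw only part of the pen and did not look at the other two again.

No final check failed. The pushes came in slightly under 10 N, and force readings vary by about 1 N.

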